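Crosswise tower of board strips under the hold-down

TASK

On the grey fixture two green board strips already lie side by side: build on them crosswise, taking the two green strips from the rack for the second layer (one over each end of the bottom pair) and then the aluminium bar with the orange band across the middle of those two, parallel to the bottom layer. Set the pieces down rather than dropping them, then swing the red hold-down arm over and press it until its sprung foot bears firmly on the bar, without squeezing the foot to its stop, and let go. Leave the other things on the bench where they are.

Things in the scene. Friction and masses are not known exactly. Their poses are not given: they have to be found in the camera images.
- rack: black rack, base 280 x 176 mm, with three aluminium seats one behind the other (x = -98, 0, +98 mm), each 45 mm above the bench at its middle and leaning 35 degrees (0.61 rad) so that its strip faces the rack's -x side; 8 mm high tabs 45 mm and more from a seat's middle stop the strip sliding off. Origin: centre of the underside; x towards the seats' higher edges, y along the seats, z up
- strip_a: green circuit-board strip with black and white blocks, on one of the rack's seats, 140 mm long (its own y axis), 24 wide (x), 12 thick (z); origin: centre of the underside. Rigid; its top can be treated as flat. Identical to strip_b
- strip_b: green circuit-board strip like strip_a, on another seat, 140 mm long (its own y axis), 24 wide (x), 12 thick (z); origin: centre of the underside. 
- bar: aluminium bar with an orange band round its middle, on the remaining seat, 140 mm long (its own y axis), 24 wide (x), 12 thick (z); origin: centre of the underside. 
- low_near: green strip of the bottom layer, lying on the fixture at its open end, along the fixture's y, 140 mm long (its own y axis), 24 wide (x), 12 thick (z); origin: centre of the underside. 
- low_far: green strip of the bottom layer on the hinge side, 90 mm (centre to centre) from low_near, 140 mm long (its own y axis), 24 wide (x), 12 thick (z); origin: centre of the underside. 
- fixture: grey plate 215 x 170 mm, 10 mm thick (top at 10 mm), with two white printed lanes under the bottom strips and a blue hinge post at x = +100 mm. Origin: on the underside, below the middle of the tower; axes: x from the open end towards the hinge post, y to the left of that, z up.
- lane_left (a point): where the centre of the underside of one second-layer strip belongs: 45 mm to the +y side of the tower's middle, level with the top of the bottom strips; that strip runs along the fixture's x. axes: x from the open end towards the hinge post, y to the left of that, z up.
- lane_right (a point): the same for the other second-layer strip, 45 mm to the -y side
- top_place (a point): where the centre of the underside of the bar belongs: the middle of the tower, on the second layer; the bar runs along the fixture's y
- clamp: red hold-down arm, 178 mm long, 18 wide, 14 thick, on a stiff hinge that stays where it is left (about 8 N at the free end moves it). Origin: on the hinge axis, 73 mm above the bench, 100 mm behind the tower's middle; its own -x runs along the arm to the free end, y is the hinge axis. It starts upright or leaning a little back and comes down over the tower, ending about level
- foot_axis (a point): point on the arm's centre line, 100 mm from the hinge, above the rubber foot (20 mm across). The foot hangs 28 to 40 mm below this point when not pressed (its screw is set differently every time) and gives up to 14 mm against a spring: about 1.6 N at first, 0.8 N per mm more. It should bear on the bar with over 3 N; at its stop it presses with 13 N, beyond that hard
- clamp_grip (a point): middle of the black grip at the free end of the hold-down arm, 163 mm from the hinge, 20 mm wide along the hinge axis, 16 thick, 30 long; axes as clamp
- tape: yellow adhesive-tape roll, 64 mm across, 22 high, origin at its underside; not part of the job
- flux: white bottle with a red cap, 36 mm across, 85 high, origin at its underside; not part of the job
- spool: blue solder spool, 54 mm across, 36 high, origin at its underside; not part of the job
- panels: small pile of square circuit panels, 90 x 75 x 32 mm, origin at its underside; not part of the job
- driver: screwdriver lying flat, about 200 mm long, handle to its -x; not part of the job

How it is judged (in metres and radians):
On the way, in this order (a step that is already met when the one before it is completed fails the run):
1. both green strips from the rack lie crosswise on the bottom pair, one over each end, released (x of low_near in the frame of fixture between -0.057 and -0.033 m and y of low_near in the frame of fixture between -0.012 and 0.012 m and z of low_near in the frame of fixture between 0.006 and 0.014 m and angle between the y axis of each of low_near, low_far and the y axis of fixture, either way round below 0.14 rad and angle between each of low_near, low_far's own z axis and vertical below 0.08 rad and x of low_far in the frame of fixture between 0.033 and 0.057 m and y of low_far in the frame of fixture between -0.012 and 0.012 m and z of low_far in the frame of fixture between 0.006 and 0.014 m and (((x of strip_a in the frame of fixture between -0.012 and 0.012 m and y of strip_a in the frame of fixture between 0.029 and 0.061 m and z of strip_a in the frame of fixture between 0.018 and 0.026 m and angle between the y axis of strip_a and the x axis of fixture, either way round below 0.14 rad and angle between strip_a's own z axis and vertical below 0.08 rad) and (x of strip_b in the frame of fixture between -0.012 and 0.012 m and y of strip_b in the frame of fixture between -0.061 and -0.029 m and z of strip_b in the frame of fixture between 0.018 and 0.026 m and angle between the y axis of strip_b and the x axis of fixture, either way round below 0.14 rad and angle between strip_b's own z axis and vertical below 0.08 rad)) or ((x of strip_a in the frame of fixture between -0.012 and 0.012 m and y of strip_a in the frame of fixture between -0.061 and -0.029 m and z of strip_a in the frame of fixture between 0.018 and 0.026 m and angle between the y axis of strip_a and the x axis of fixture, either way round below 0.14 rad and angle between strip_a's own z axis and vertical below 0.08 rad) and (x of strip_b in the frame of fixture between -0.012 and 0.012 m and y of strip_b in the frame of fixture between 0.029 and 0.061 m and z of strip_b in the frame of fixture between 0.018 and 0.026 m and angle between the y axis of strip_b and the x axis of fixture, either way round below 0.14 rad and angle between strip_b's own z axis and vertical below 0.08 rad))) and linear speed of each of strip_a, strip_b below 0.02 m/s and angular speed of each of strip_a, strip_b below 0.2 rad/s and contact force between the fingers and strip_a below 0.1 N and contact force between the fingers and strip_b below 0.1 N), for 0.2 s.
2. the bar lies across the middle of the second layer, parallel to the bottom layer, released (all of step 1 and x of bar in the frame of fixture between -0.012 and 0.012 m and y of bar in the frame of fixture between -0.012 and 0.012 m and z of bar in the frame of fixture between 0.03 and 0.038 m and angle between the y axis of bar and the y axis of fixture, either way round below 0.14 rad and angle between bar's own z axis and vertical below 0.08 rad and linear speed of bar below 0.02 m/s and angular speed of bar below 0.2 rad/s and contact force between the fingers and bar below 0.1 N), for 0.2 s.
3. the hold-down's foot presses on the bar ((((x of strip_a in the frame of fixture between -0.012 and 0.012 m and y of strip_a in the frame of fixture between 0.029 and 0.061 m and z of strip_a in the frame of fixture between 0.018 and 0.026 m and angle between the y axis of strip_a and the x axis of fixture, either way round below 0.14 rad and angle between strip_a's own z axis and vertical below 0.08 rad) and (x of strip_b in the frame of fixture between -0.012 and 0.012 m and y of strip_b in the frame of fixture between -0.061 and -0.029 m and z of strip_b in the frame of fixture between 0.018 and 0.026 m and angle between the y axis of strip_b and the x axis of fixture, either way round below 0.14 rad and angle between strip_b's own z axis and vertical below 0.08 rad)) or ((x of strip_a in the frame of fixture between -0.012 and 0.012 m and y of strip_a in the frame of fixture between -0.061 and -0.029 m and z of strip_a in the frame of fixture between 0.018 and 0.026 m and angle between the y axis of strip_a and the x axis of fixture, either way round below 0.14 rad and angle between strip_a's own z axis and vertical below 0.08 rad) and (x of strip_b in the frame of fixture between -0.012 and 0.012 m and y of strip_b in the frame of fixture between 0.029 and 0.061 m and z of strip_b in the frame of fixture between 0.018 and 0.026 m and angle between the y axis of strip_b and the x axis of fixture, either way round below 0.14 rad and angle between strip_b's own z axis and vertical below 0.08 rad))) and x of bar in the frame of fixture between -0.012 and 0.012 m and y of bar in the frame of fixture between -0.012 and 0.012 m and z of bar in the frame of fixture between 0.03 and 0.038 m and angle between the y axis of bar and the y axis of fixture, either way round below 0.14 rad and angle between bar's own z axis and vertical below 0.08 rad and contact force between clamp and bar above 3 N), for 0.2 s.
At the end, for the whole second after the job is handed in: Bottom pair in its lanes; two green strips crosswise on it, 45 mm either side of the middle; bar on them across the middle, parallel to the bottom pair; each within 12 mm (16 mm for those 45 mm), 4 mm in height, 8 degrees; level, at rest, released; the hold-down presses the bar with over 3 N (all of step 3 and x of low_near in the frame of fixture between -0.057 and -0.033 m and y of low_near in the frame of fixture between -0.012 and 0.012 m and z of low_near in the frame of fixture between 0.006 and 0.014 m and angle between the y axis of each of low_near, low_far and the y axis of fixture, either way round below 0.14 rad and angle between each of low_near, low_far's own z axis and vertical below 0.08 rad and x of low_far in the frame of fixture between 0.033 and 0.057 m and y of low_far in the frame of fixture between -0.012 and 0.012 m and z of low_far in the frame of fixture between 0.006 and 0.014 m and linear speed of each of strip_a, strip_b, bar below 0.02 m/s and angular speed of each of strip_a, strip_b, bar below 0.2 rad/s and contact force between the fingers and strip_a below 0.1 N and contact force between the fingers and strip_b below 0.1 N and contact force between the fingers and bar below 0.1 N); the robot touches nothing.
It fails at once if the hold-down squeezes the bar with more than 22 N (foot forced beyond its stop) (contact force between clamp and bar above 22 N).
It fails at once if a strip or the bar is dropped (falls free of the fingers faster than 0.7 m/s) ((linear speed of strip_a above 0.7 m/s and contact force between the fingers and strip_a below 0.1 N) or (linear speed of strip_b above 0.7 m/s and contact force between the fingers and strip_b below 0.1 N) or (linear speed of bar above 0.7 m/s and contact force between the fingers and bar below 0.1 N)).
It fails at once if a bystander is moved more than 30 mm (distance of any of tape, flux, driver, spool, panels from where it was at the start of the episode above 0.03 m).
It also fails if it takes over 72 s, if anything falls off the work surface, if the arm or the gripper's body presses on something with over 40 N, if the wrist force passes 120 N, or if a joint passes its speed limit or range.

ROBOT

A 6-joint arm with a two-finger parallel gripper is mounted at the origin on the work surface. World frame = base frame: x ahead of the robot, y to its left, z up, the work surface at z = 0. Lengths are in m, angles in degrees, forces in N, time in s.
With the tool pointing down it reaches from about 0.3 to 0.75 m from the base axis. Payload 8.5 kg.
Tool frame: the origin (TCP) lies at the very end of the fingers, on their centre line; the grasp point (between the pads) lies 19 mm behind it; z points along the fingers, y is the line along which they close (so a half turn about z gives the same grasp; the last joint's range is limited). The gripper opens to 85 mm and grips with 20 to 120 N. Pads are 22 mm wide; open, the fingers measure 114 mm over their backs; the gripper's body (76 mm by 85 mm) begins 54 mm behind the grasp point. The pads swing forward as they close: fully open they stand 13 mm farther back than shut.
Start: joints at [-77.71, 21.807, 74.336, -0, 83.858, -12.336], TCP at [0.229, -0.5, 0.231] pointing down, gripper open.
Joint ranges: [-178.18, 178.18], [-50.72, 133.34], [12.68, 142.11], [-81.47, 261.47], [9.98, 163.14], [-165.26, 165.26]. Speed limits (degrees/s): [136.94, 136.94, 180, 180, 180, 180].

INTERFACE

Orientations are given as [roll, pitch, yaw] about the fixed x, y, z axes, in that order (R = Rz(yaw) Ry(pitch) Rx(roll)).
In Python, from rig import monitor, imaging, close_job gives the robot as it stands.
- The arm moves only by the shell command python3 -m creep 'ROWS' [OPENING] [FORCE]. ROWS is JSON, a list of rows, each an object of numbers: "dx", "dy", "dz": the shift along the tool's x, y, z in cm; "turn": the turn about the tool's z in rad. In form: [{"dx": .., "dy": .., "dz": .., "turn": ..}, ...]. A call has 1 to 12 rows; each row shifts and turns the commanded pose from where the row before left it, along the tool's axes as they then stand; what a row does not reach is not made up. A row lasts 1/8 s, in which the tool goes at most 62.5 mm and 10.7 degrees, less where a joint would pass 70% of its speed; a pose out of reach is approached as far as the arm can. A call is refused whole if a number of a shift passes 6.25 or a number of a turn 0.188, either way. A call with a gripper value outside its range is refused whole. OPENING is the finger opening in cm, from 0 to 8.54, set as the call begins (- or left out, the last holds). The fingers move at their own pace and stop on an object; FORCE is the grip in N (left out, the last holds). Time passes only in rows, so rows that do not move let the fingers close. It gives the time, the measured TCP pose, the force, the opening and the grip force at its end, in the units of the state.
- monitor.state(): the state, without advancing time (a new reading comes with each control period).
- imaging.snapshot(name): name is "scene" or "top" or "wrist"; returns a dict with "color" (384x512x3 uint8, red, green, blue), "z_map" (384x512 float32, m along the optical axis (not along the pixel's ray), 0 where there is no reading), "mtx" (3x3 intrinsics, pixels), "rvec" (rotation vector, rad) and "tvec" (3), from world to camera coordinates, as OpenCV has them. Camera axes: x right, y down, z forward; pixel columns grow to the right and rows downward; lengths in m; the calibration is good to about 2 mm. A picture is of the moment at which its call begins.
- close_job(): hands the job in; it is judged then, once.
The state is a dict: "t": time; "joints": joint angles; "joint_velocities": joint speeds; "joint_efforts": joint torques, N m; "ee_pos": TCP position; "eef_rot": TCP orientation; "ft_force": force on the tool from outside, world axes, zero at the start; "ft_torque": the same for the moment, N m; "grip_width": opening from 0.0 (shut) to 1.0 (fully open); "finger_force": force on a finger pad.
Only numpy, scipy, OpenCV 4.12 (cv2) and the standard library are available. Lean on these libraries where they do the work, as an engineer would, in place of code of your own. Each camera call takes 0.05 s, during which the arm holds its last target. There are 200 camera calls.

## Working session

There is one attempt and no reset: what is moved stays moved. The work goes in short steps, Python scripts to look and compute and a shell command to move; the robot and the scene stay as the last step left them, time stands still between calls to the robot, and variables do not carry over. Pictures are saved under pics/ and viewed, at most 10 in all, crops included, and the job is handed in when it is done.

```bash
ls; mkdir -p pics
python3 - <<'E'
from rig import monitor, imaging
import cv2,numpy as np
print(monitor.state())
for n in("scene","top"):
    s=imaging.snapshot(n)
    np.savez(n+"0.npz",**s)
    R=cv2.Rodrigues(s["rvec"])[0]; print(n,s["mtx"].tolist(),(-R.T@np.ravel(s["tvec"])),R.round(3).tolist(), (s["z_map"]>0).mean())
    cv2.imwrite(f"pics/{n}0.png",cv2.resize(s["color"][...,::-1],(768,576)))
E
```

```text
pics
{'t': 0.0, 'joints': array([-7.77106089e+01,  2.18406923e+01,  7.43861031e+01, -4.55512541e-04,
        8.38562393e+01, -1.23334565e+01]), 'joint_velocities': array([ 0.02156941,  0.03734315,  0.04745307, -0.01669631, -0.04677837,
        0.00382961]), 'joint_efforts': array([ 1.44205274e-03, -4.48461127e+01, -2.31281215e+01, -1.43875764e-04,
        4.73512613e-03,  6.85995175e-06]), 'ee_pos': array([ 0.22910592, -0.49968643,  0.23070662]), 'eef_rot': array([-1.79918785e+02, -1.72939003e-02,  2.46228845e+01]), 'ft_force': array([-0.25069113,  0.44264282,  0.10559351]), 'ft_torque': array([0.00743127, 0.03415072, 0.01083212]), 'finger_force': 0.0, 'grip_width': 1.0006027814978373}
scene [[431.35369297803175, 0.0, 249.39234769685666], [0.0, 431.35369297803175, 191.6231711553867], [0.0, 0.0, 1.0]] [0.94185377 0.6810824  0.92858872] [[-0.859, 0.511, -0.015], [0.391, 0.638, -0.663], [-0.329, -0.576, -0.748]] 0.9959615071614584
top [[360.6249384524746, 0.0, 253.89329888372473], [0.0, 360.6249384524746, 193.23876585548462], [0.0, 0.0, 1.0]] [0.34373976 0.02277791 1.23203421] [[-0.111, -0.994, 0.003], [-0.974, 0.109, -0.2], [0.199, -0.025, -0.98]] 0.9959157307942709
```

View pics/scene0.png

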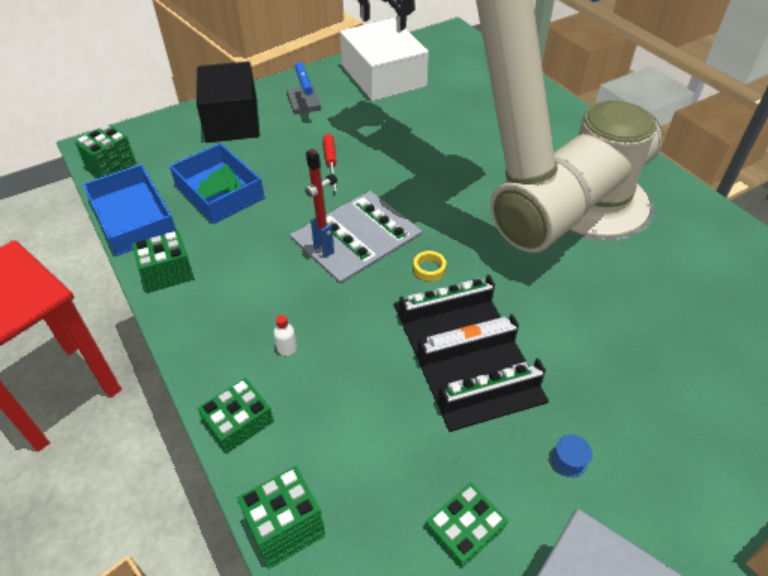

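View pics/top0.png

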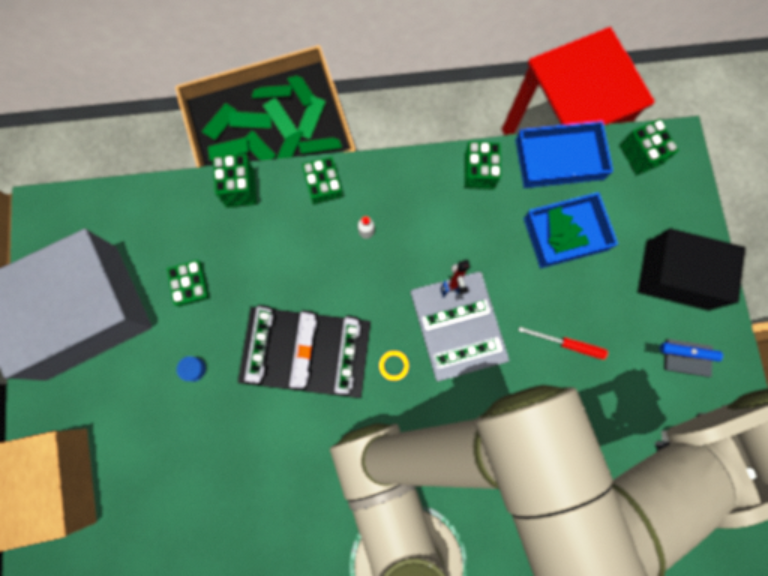

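The scene view shows the fixture with its two strips around (355,235) and the upright red arm at (318,200). The rack, with the bar in the middle seat, is around (472,350). In the top view the rack is at (305,352), the fixture at (460,327), the tape at (394,366) and the flux at (366,226).

```bash
cat > h.py <<'E'
import cv2,numpy as np
from rig import monitor,imaging
def snap(n):
    s=imaging.snapshot(n); s["R"]=cv2.Rodrigues(s["rvec"])[0]; s["t"]=np.ravel(s["tvec"]); return s
def load(f):
    s=dict(np.load(f)); s["R"]=cv2.Rodrigues(s["rvec"])[0]; s["t"]=np.ravel(s["tvec"]); return s
def cloud(s):
    v,u=np.mgrid[:384,:512]; z=s["z_map"]; K=s["mtx"]
    p=np.stack([(u-K[0,2])/K[0,0]*z,(v-K[1,2])/K[1,1]*z,z],-1)
    return (p-s["t"])@s["R"]
def ray(s,uv,h):
    d=np.linalg.inv(s["mtx"])@np.array([uv[0],uv[1],1.]); d=s["R"].T@d; c=-s["R"].T@s["t"]
    return c+d*(h-c[2])/d[2]
def proj(s,P):
    return cv2.projectPoints(np.float64(P).reshape(-1,3),s["rvec"],s["tvec"],s["mtx"],None)[0][:,0]
def hsv(s): return cv2.cvtColor(s["color"],cv2.COLOR_RGB2HSV)
E
python3 - <<'E'
from h import *
for n in("top","scene"):
    s=load(n+"0.npz"); P=cloud(s); H=hsv(s); h,sa,v=[H[...,i].astype(int) for i in range(3)]
    reg=lambda x0,x1,y0,y1,z0,z1:(P[...,0]>x0)&(P[...,0]<x1)&(P[...,1]>y0)&(P[...,1]<y1)&(P[...,2]>z0)&(P[...,2]<z1)
    W=reg(.15,.85,-.35,.45,-.01,.3)
    tbl=reg(.2,.8,-.1,.4,-.02,.008)&(h>50)&(h<90)&(sa>80)
    print(n,"table z",np.median(P[tbl][:,2]),P[tbl][:,2].std())
    for nm,m,zz in(("black",(v<60)&(sa<120)&W,None),("orange",(h>5)&(h<16)&(sa>150)&(v>150)&W,None),("red",((h<4)|(h>176))&(sa>150)&W,None),("grey",(sa<45)&(v>100)&(v<200)&W&(P[...,2]<.016),None),("blue",(h>105)&(h<125)&(sa>120)&W,None),("white",(sa<40)&(v>190)&W,None)):
        k,l,st,c=cv2.connectedComponentsWithStats(m.astype(np.uint8))
        for i in np.argsort(-st[1:,4])[:7]+1:
            if st[i,4]<8: continue
            Q=P[l==i]; r=cv2.minAreaRect((Q[:,:2]*1000).astype(np.float32))
            print(nm,st[i,4],"px",c[i].round(),"med",np.median(Q,0).round(3),"z",np.percentile(Q[:,2],[5,95]).round(3),"rect",np.round(r[0]),np.round(r[1]),round(r[2],1))
E
```

```text
top table z -0.00038995514669558205 0.0024594875846208173
black 870 px [186. 232.] med [0.484 0.235 0.008] z [0.004 0.012] rect [486. 235.] [ 62. 172.] 76.6
black 776 px [216. 234.] med [0.466 0.134 0.008] z [0.003 0.012] rect [465. 137.] [ 64. 172.] 77.0
black 263 px [239. 235.] med [0.455 0.056 0.008] z [0.004 0.051] rect [447.  65.] [ 38. 164.] 76.1
black 106 px [164. 229.] med [0.504 0.307 0.007] z [0.003 0.012] rect [502. 307.] [  8. 168.] 77.5
black 77 px [245. 285.] med [0.295 0.051 0.151] z [-0.002  0.165] rect [293.  55.] [11. 90.] 7.7
black 38 px [309. 177.] med [ 0.572 -0.162  0.25 ] z [0.243 0.253] rect [ 574. -161.] [14. 18.] 4.6
black 20 px [308. 193.] med [ 0.539 -0.164  0.182] z [0.067 0.185] rect [ 552. -167.] [15. 36.] 83.7
orange 62 px [203. 234.] med [0.466 0.173 0.054] z [0.008 0.062] rect [468. 175.] [21. 28.] 77.0
red 41 px [304. 186.] med [ 0.566 -0.155  0.159] z [0.103 0.232] rect [ 566. -159.] [15.  6.] 66.3
red 17 px [243. 147.] med [0.737 0.011 0.085] z [0.081 0.091] rect [737.  10.] [13. 12.] 31.4
grey 1835 px [305. 215.] med [ 0.487 -0.17   0.009] z [0.0
[... 3023 characters left out ...]
4
white 867 px [373. 126.] med [0.221 0.085 0.191] z [0.166 0.201] rect [210.  62.] [146.  97.] 15.8
white 425 px [312. 222.] med [0.487 0.181 0.055] z [0.05  0.062] rect [471. 179.] [ 31. 160.] 76.5
white 157 px [333. 255.] med [0.486 0.286 0.052] z [0.043 0.055] rect [497. 285.] [ 27. 160.] 84.6
white 140 px [234. 158.] med [ 0.511 -0.163  0.014] z [0.009 0.025] rect [ 514. -172.] [ 33. 155.] 7.5
white 110 px [298. 198.] med [0.458 0.094 0.052] z [0.048 0.056] rect [449.  86.] [ 27. 159.] 76.1
white 105 px [248. 144.] med [ 0.439 -0.212  0.012] z [0.008 0.023] rect [ 438. -188.] [162.  38.] 89.4
white 91 px [189. 222.] med [0.742 0.019 0.057] z [0.05  0.065] rect [741.  17.] [20. 32.] 81.1
```

```bash
python3 -m creep '[{"dz":-1.75,"turn":0.166},{"dz":-1.75,"turn":0.166},{"dz":-1.75,"turn":0.166},{"dz":-1.75,"turn":0.167}]' 8.5 40
python3 -m creep '[{"dy":-6,"dx":0.66},{"dy":-6,"dx":0.66},{"dy":-6,"dx":0.66},{"dy":-6,"dx":0.66},{"dy":-6,"dx":0.66},{"dy":-6,"dx":0.66},{"dy":-6,"dx":0.66},{"dy":-6,"dx":0.66},{"dy":-6,"dx":0.66},{"dy":-6,"dx":0.66},{"dy":-6,"dx":0.66},{"dy":-6,"dx":0.66}]'
python3 - <<'E'
from h import *
s=snap("wrist"); np.savez("w1.npz",**s); print((-s["R"].T@s["t"]).round(3),s["R"].round(2).tolist())
st=monitor.state(); print(st["t"],st["ee_pos"],st["eef_rot"],st["joints"],st["ft_force"])
cv2.imwrite("pics/w1.png",s["color"][...,::-1])
# tilt from scene cloud of the bar
q=load("scene0.npz");P=cloud(q);H=hsv(q)
m=(H[...,1]<40)&(H[...,2]>190)&(abs(P[...,0]-.471)<.09)&(abs(P[...,1]-.179)<.05)&(P[...,2]>.045)
Q=P[m];u,sv,vt=np.linalg.svd(Q-Q.mean(0));print("bar plane normal",vt[2],Q.mean(0))
E
```

```text
[ 0.296 -0.468  0.374] [[0.42, -0.91, -0.0], [-0.87, -0.4, 0.29], [-0.26, -0.12, -0.96]]
0.15 [ 0.22911223 -0.49977273  0.23085492] [-1.79938196e+02 -1.34250139e-02  2.46242644e+01] [-7.77120845e+01  2.18339914e+01  7.43715805e+01 -8.98851245e-05
  8.38576731e+01 -1.23363465e+01] [ 0.83560497 -0.01162106  1.06197264]
bar plane normal [0.03513832 0.11953861 0.99220755] [0.47312183 0.1825684  0.05556176]invalid input at $[0]: expected keys dx, dy, dz, turn
invalid input at $[0]: expected keys dx, dy, dz, turn
```

View pics/w1.png

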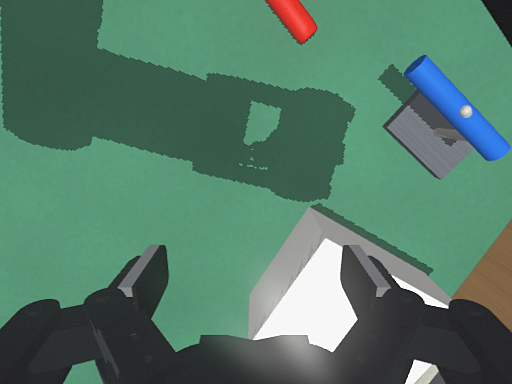

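The moves were refused because every row needs all four keys. The wrist view shows only bare bench, with the fingertips at (150,260) and (360,260). I'll resend with full rows.

```bash
python3 -m creep '[{"dx":0,"dy":0,"dz":-1.75,"turn":0.166},{"dx":0,"dy":0,"dz":-1.75,"turn":0.166},{"dx":0,"dy":0,"dz":-1.75,"turn":0.166},{"dx":0,"dy":0,"dz":-1.75,"turn":0.167}]' 8.5 40
python3 -m creep '[{"dx":0.66,"dy":-6,"dz":0,"turn":0},{"dx":0.66,"dy":-6,"dz":0,"turn":0},{"dx":0.66,"dy":-6,"dz":0,"turn":0},{"dx":0.66,"dy":-6,"dz":0,"turn":0},{"dx":0.66,"dy":-6,"dz":0,"turn":0},{"dx":0.66,"dy":-6,"dz":0,"turn":0},{"dx":0.66,"dy":-6,"dz":0,"turn":0},{"dx":0.66,"dy":-6,"dz":0,"turn":0},{"dx":0.66,"dy":-6,"dz":0,"turn":0},{"dx":0.66,"dy":-6,"dz":0,"turn":0},{"dx":0.66,"dy":-6,"dz":0,"turn":0},{"dx":0.66,"dy":-6,"dz":0,"turn":0}]'
python3 - <<'E'
from h import *
s=snap("wrist"); np.savez("w1.npz",**s); print((-s["R"].T@s["t"]).round(3))
st=monitor.state(); print(st["t"],st["ee_pos"],st["eef_rot"],st["joints"],st["ft_force"])
cv2.imwrite("pics/w2.png",s["color"][...,::-1])
E
```

```text
t: 0.65
ee_pos: [0.2292, -0.4998, 0.3016]
eef_rot: [-180.0, 0.0, -13.8]
ft_force: [-0.3, -0.6, -0.2]
grip_width: 0.995
finger_force: 0.0
t: 2.15
ee_pos: [0.4742, 0.1839, 0.3012]
eef_rot: [180.0, 0.0, -13.5]
ft_force: [0.8, -1.0, -0.2]
grip_width: 0.994
finger_force: 0.0
[0.545 0.168 0.444]
2.2 [0.47516894 0.18910028 0.30042011] [-1.79856842e+02  6.40120045e-02 -1.32293373e+01] [  8.33707379  15.46290241  72.39884083   0.15677491  92.14515744
 111.57234991] [-3.81599108  2.52597752 -2.06058596]
```

View pics/w2.png

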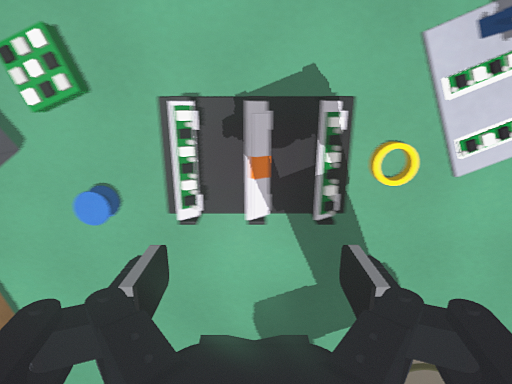

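The rack is square to the image. The bar's orange band is at (260,167), the strips are at x≈185 and x≈330, the tape is at (395,163), and the fixture is at upper right. Next I'll use depth to get the tilt direction and the poses.

Run:
```python
from h import *
s=load("w1.npz");P=cloud(s);H=hsv(s);h,sa,v=[H[...,i].astype(int) for i in range(3)]
for r in (150,190):
  for a,b in((168,206),(240,276),(314,352)):
    print(r,a,(P[r,a:b:2,2]*1000).astype(int).tolist())
ps=np.radians(-13.4);tx=np.array([np.cos(ps),np.sin(ps)]);ty=np.array([np.sin(ps),-np.cos(ps)])
# black base at z<16mm
m=(v<75)&(sa<130)&(P[...,2]<.016)&(P[...,2]>.003); k,l,stt,c=cv2.connectedComponentsWithStats(m.astype(np.uint8))
m=np.isin(l,[i for i in range(1,k) if stt[i,4]>150])&(np.mgrid[:384,:512][0]<230)
r=cv2.minAreaRect((P[m][:,:2]*1000).astype(np.float32));print("base",r)
E2=[]
for nm,a,b in(("L",165,210),("M",236,282),("R",310,356)):
    u=np.mgrid[:384,:512][1];vv=np.mgrid[:384,:512][0]
    m=(P[...,2]>.036)&(P[...,2]<.07)&(u>=a)&(u<b)&(vv>85)&(vv<235)
    Q=P[m]; U=Q[:,:2]@tx*1000; Y=Q[:,:2]@ty*1000
    print(nm,m.sum(),"along",np.percentile(U,[1,50,99]).round(),"across",np.percentile(Y,[1,50,99]).round(),"z",np.percentile(Q[:,2]*1000,[2,50,98]).round(1))
    A=np.c_[Y,np.ones_like(Y)];print("dz/dacross",np.linalg.lstsq(A,Q[:,2]*1000,rcond=None)[0])
    rr=cv2.minAreaRect((Q[:,:2]*1000).astype(np.float32));print(rr)
m=(h>5)&(h<16)&(sa>150)&(v>120)&(np.mgrid[:384,:512][0]<230);Q=P[m];print("band",Q.mean(0),Q[:,:2].mean(0)@tx,Q[:,:2].mean(0)@ty)
```

```text
150 168 [9, 10, 9, 49, 53, 52, 54, 57, 59, 58, 55, 54, 52, 51, 36, 8, 8, 9, 7]
150 240 [8, 8, 9, 7, 51, 54, 53, 57, 60, 61, 57, 56, 55, 52, 50, 48, 8, 8]
150 314 [9, 8, 8, 8, 51, 53, 53, 54, 51, 49, 46, 47, 51, 47, 7, 9, 8, 8, 7]
190 168 [7, 6, 10, 8, 9, 52, 53, 55, 53, 58, 49, 50, 47, 49, 49, 37, 8, 9, 8]
190 240 [7, 8, 8, 8, 49, 53, 54, 58, 61, 59, 57, 56, 53, 52, 49, 9, 8, 9]
190 314 [8, 9, 51, 51, 54, 53, 54, 57, 60, 58, 57, 54, 9, 9, 8, 8, 7, 7, 0]
base ((465.8914489746094, 156.83477783203125), (226.6318817138672, 174.1833038330078), 76.56310272216797)
L 2993 along [333. 425. 503.] across [-396. -380. -364.] z [37.1 52.4 59.4]
dz/dacross [ -0.28417643 -56.92520906]
((493.9028625488281, 272.93878173828125), (34.15696716308594, 173.27537536621094), 76.61418151855469)
M 2947 along [333. 425. 503.] across [-299. -283. -266.] z [40.7 54.3 61.8]
dz/dacross [-0.15634515  9.7708562 ]
((471.1191101074219, 177.71099853515625), (33.29994201660156, 173.43185424804688), 76.85172271728516)
R 2714 along [333. 425. 503.] across [-201. -188. -168.] z [40.3 52.9 59.8]
dz/dacross [-0.16604722 21.1900727 ]
((448.702392578125, 82.00544738769531), (34.2263069152832, 173.21202087402344), 76.5889663696289)
band [0.46772117 0.17702013 0.05587749] 0.41396382474055227 -0.2805943071577241
```

Run:
```python
from h import *
s=load("w1.npz");P=cloud(s);H=hsv(s);h,sa,v=[H[...,i].astype(int) for i in range(3)]
ps=np.radians(-13.4);tx=np.array([np.cos(ps),np.sin(ps)]);ty=np.array([np.sin(ps),-np.cos(ps)])
U=P[...,:2]@tx*1000;Y=P[...,:2]@ty*1000;Z=P[...,2]*1000
for nm,c in(("L",-380),("M",-283),("R",-186)):
    m=(abs(Y-c)<25)&(abs(U-418)<38)&(Z>44)&(Z<70)
    rows=[(Y[r][m[r]].min(),Y[r][m[r]].max(),Y[r][m[r]][np.argmax(Z[r][m[r]])]) for r in range(384) if m[r].sum()>8]
    print(nm,np.median(rows,0).round(1),len(rows))
    g=(abs(Y-c)<22)&(Z>44)&(Z<70)&(h>45)&(h<90)&(sa>80)&(v>50)
    k=(abs(Y-c)<22)&(Z>44)&(Z<70)&(v<80)
    print(" green along",np.percentile(U[g],[0,1,99,100]).round() if g.any() else None,"dark",np.percentile(U[k],[0,2,98,100]).round(),g.sum())
cv2.imwrite("pics/c1.png",cv2.resize(s["color"][85:235,150:365,::-1],None,fx=3.6,fy=3.6,interpolation=cv2.INTER_CUBIC))
```

```text
L [-395.7 -369.8 -382.5] 56
 green along [331. 333. 492. 492.] dark [332. 333. 504. 504.] 537
M [-297.7 -268.1 -286.9] 57
 green along [331. 331. 336. 336.] dark [333. 333. 504. 504.] 20
R [-200.4 -174.  -186.9] 56
 green along [331. 333. 484. 484.] dark [331. 331. 504. 504.] 430
```

View pics/c1.png

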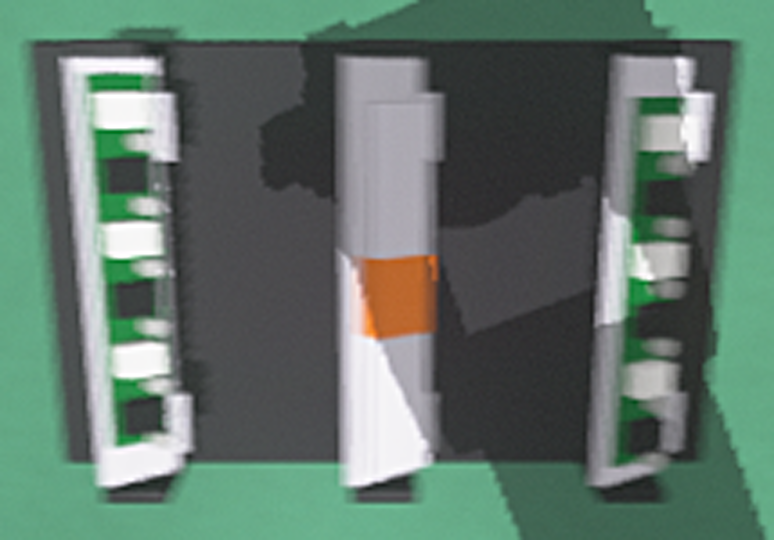

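The bar sits on a seat that sticks out beyond its high edge, on the left side of the image. The band is at crop (400,295), and the seat margin left of it is at x 338–362. The tool stays vertical, so the plan is:
1. Put the low-side finger against a strip and push it up the slope until its high edge overhangs the seat.
2. Close the gripper and lift.
3. Lower the strip's bottom edge onto its place and open a little, so it settles flat between the fingers.

```bash
cat >> h.py <<'E'
def st(): 
    s=monitor.state(); return s
def to(x,y,z):
    "tool-axis shifts in cm to a world TCP"
    s=monitor.state(); p=s["ee_pos"]; a=np.radians(s["eef_rot"][2]); d=np.array([x,y,z])-p
    print("t",round(s["t"],2),"p",(p*1000).round(1),"yaw",s["eef_rot"][2].round(2),"F",s["ft_force"].round(1),"grip",s["grip_width"]*85.4,s["finger_force"])
    print("go dx %.2f dy %.2f dz %.2f"%tuple(100*np.array([d[0]*np.cos(a)+d[1]*np.sin(a),d[0]*np.sin(a)-d[1]*np.cos(a),-d[2]])))
PS=np.radians(-13.4);TX=np.array([np.cos(PS),np.sin(PS)]);TY=np.array([np.sin(PS),-np.cos(PS)])
def rk(al,ac,z):
    p=al/1000*TX+ac/1000*TY; to(p[0],p[1],z/1000)
E
python3 -m creep '[{"dx":0,"dy":0,"dz":0,"turn":0},{"dx":0,"dy":0,"dz":0,"turn":0}]' 3.8 40
python3 -c "
from h import *
rk(416,-187.3,42)"
```

```text
t: 2.45
ee_pos: [0.4737, 0.181, 0.3013]
eef_rot: [180.0, 0.0, -13.5]
ft_force: [-0.0, -1.3, 0.1]
grip_width: 0.601
finger_force: 0.0
t 2.45 p [473.7 181.  301.3] yaw -13.52 F [-0.  -1.3  0.1] grip 51.29227486901655 0.0
go dx -0.27 dy 9.85 dz 25.93
```

```bash
python3 -m creep '[{"dx":-0.1,"dy":4.9,"dz":4,"turn":0},{"dx":-0.17,"dy":4.95,"dz":5,"turn":0},{"dx":0,"dy":0,"dz":5,"turn":0},{"dx":0,"dy":0,"dz":5,"turn":0},{"dx":0,"dy":0,"dz":0,"turn":0},{"dx":0,"dy":0,"dz":0,"turn":0}]'
python3 - <<'E'
from h import *
rk(416,-187.3,42)
s=snap("wrist");np.savez("w2.npz",**s);cv2.imwrite("pics/w3.png",s["color"][...,::-1])
P=cloud(s);U=P[...,:2]@TX*1000;Y=P[...,:2]@TY*1000;Z=P[...,2]*1000
# mean height profile across R seat, mid zone
m=(abs(U-435)<15)&(abs(Y+186)<30)&(Z<75)
for a in range(-214,-160,2):
    k=m&(abs(Y-a)<1); print(a,k.sum(),Z[k].mean().round(1) if k.any() else "",end="; ")
E
```

```text
t: 3.2
ee_pos: [0.451, 0.0919, 0.1193]
eef_rot: [-180.0, -0.2, -13.5]
ft_force: [0.6, 0.3, 0.9]
grip_width: 0.443
finger_force: 0.0
t 3.2 p [451.   91.9 119.3] yaw -13.53 F [0.6 0.3 0.9] grip 37.79165302144757 0.0
go dx -0.14 dy 0.66 dz 7.73
-214 73 8.6; -212 73 8.5; -210 79 8.5; -208 79 8.5; -206 67 8.5; -204 74 8.7; -202 60 8.8; -200 77 51.1; -198 117 53.2; -196 90 52.6; -194 107 53.9; -192 119 54.7; -190 120 54.3; -188 102 56.3; -186 111 56.5; -184 105 55.9; -182 110 54.5; -180 102 53.1; -178 109 52.6; -176 92 51.9; -174 99 50.8; -172 10 42.5; -170 7 8.3; -168 58 8.6; -166 77 8.6; -164 73 8.4; -162 77 8.5;
```

View pics/w3.png

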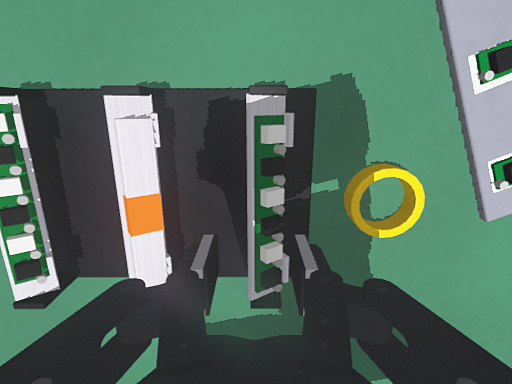

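The fingers straddle the right-hand strip. Its board runs x≈256–286 and the seat margin is at x≈248–256, with the fingertips at (205,240) and (305,240). The depth profile puts the seat's high edge at −201 mm and the strip's low edge at about −172 mm. I'll descend 1.5 mm further towards the low side.

```bash
python3 -m creep '[{"dx":-0.14,"dy":0.81,"dz":0,"turn":0},{"dx":0,"dy":0,"dz":3,"turn":0},{"dx":0,"dy":0,"dz":2.7,"turn":0},{"dx":0,"dy":0,"dz":2.0,"turn":0},{"dx":0,"dy":0,"dz":0,"turn":0},{"dx":0,"dy":0,"dz":0,"turn":0}]'
python3 -c "
from h import *
rk(416,-187.3,42)"
```

```text
t: 4.0
ee_pos: [0.4474, 0.0848, 0.0415]
eef_rot: [-180.0, -0.1, -13.5]
ft_force: [-0.2, -0.3, -0.6]
grip_width: 0.443
finger_force: 0.0
t 4.0 p [447.4  84.8  41.5] yaw -13.47 F [-0.2 -0.3 -0.6] grip 37.867717722325345 0.0
go dx 0.05 dy -0.11 dz -0.05
```

```bash
python3 -m creep '[{"dx":0,"dy":-0.3,"dz":0,"turn":0},{"dx":0,"dy":-0.25,"dz":-0.17,"turn":0},{"dx":0,"dy":-0.25,"dz":-0.17,"turn":0},{"dx":0,"dy":-0.25,"dz":-0.18,"turn":0},{"dx":0,"dy":-0.25,"dz":-0.18,"turn":0},{"dx":0,"dy":0,"dz":0,"turn":0}]'
python3 -m creep '[{"dx":0,"dy":0,"dz":-0.1,"turn":0},{"dx":0,"dy":0,"dz":-0.1,"turn":0},{"dx":0,"dy":0,"dz":0,"turn":0},{"dx":0,"dy":0,"dz":0,"turn":0}]' 2.0 40
python3 -c "
from h import *
rk(416,-187.3,42)"
```

```text
t: 4.75
ee_pos: [0.4501, 0.0962, 0.0487]
eef_rot: [179.8, -0.1, -13.4]
ft_force: [-3.4, -12.3, 8.0]
grip_width: 0.445
finger_force: 6.3
t: 5.25
ee_pos: [0.4492, 0.0924, 0.0513]
eef_rot: [179.4, -0.1, -13.3]
ft_force: [-10.6, -40.5, 19.0]
grip_width: 0.275
finger_force: 39.3
t 5.25 p [449.2  92.4  51.3] yaw -13.28 F [-10.6 -40.5  19. ] grip 23.50163974134646 39.340455159544945
go dx 0.04 dy 0.67 dz 0.93
```

Closing at that point jammed the strip against the seat (40 N on one finger only). I'll back the opening off and check.

```bash
python3 -m creep '[{"dx":0,"dy":0,"dz":0,"turn":0},{"dx":0,"dy":0,"dz":0,"turn":0}]' 3.0 20
python3 - <<'E'
from h import *
rk(416,-187.3,42)
s=snap("wrist");cv2.imwrite("pics/w4.png",cv2.resize(s["color"][130:384,120:400,::-1],None,fx=2.2,fy=2.2))
P=cloud(s);U=P[...,:2]@TX*1000;Y=P[...,:2]@TY*1000;Z=P[...,2]*1000
for u0 in(450,470):
  m=(abs(U-u0)<8)&(abs(Y+186)<30)&(Z<75)
  for a in range(-212,-164,3):
    k=m&(abs(Y-a)<1.5); print(a,Z[k].mean().round(1) if k.any() else "",end="; ")
  print()
E
```

```text
t: 5.5
ee_pos: [0.4498, 0.0946, 0.051]
eef_rot: [179.7, -0.1, -13.4]
ft_force: [-6.4, -23.7, 11.8]
grip_width: 0.35
finger_force: 12.4
t 5.5 p [449.8  94.6  51. ] yaw -13.38 F [ -6.4 -23.7  11.8] grip 29.914982714839024 12.4095319211483
go dx 0.04 dy 0.90 dz 0.90
-212 8.5; -209 61.6; -206 63.5; -203 63.4; -200 65.8; -197 65.6; -194 63.5; -191 62.1; -188 60.6; -185 49.7; -182 42.8; -179 40.7; -176 38.6; -173 36.8; -170 ; -167 8.7; 
-212 8.7; -209 61.7; -206 63.7; -203 63.3; -200 66.3; -197 66.5; -194 64.4; -191 62.3; -188 60.3; -185 49.6; -182 42.8; -179 40.8; -176 39.3; -173 42.4; -170 45.8; -167 45.0;
```

View pics/w4.png

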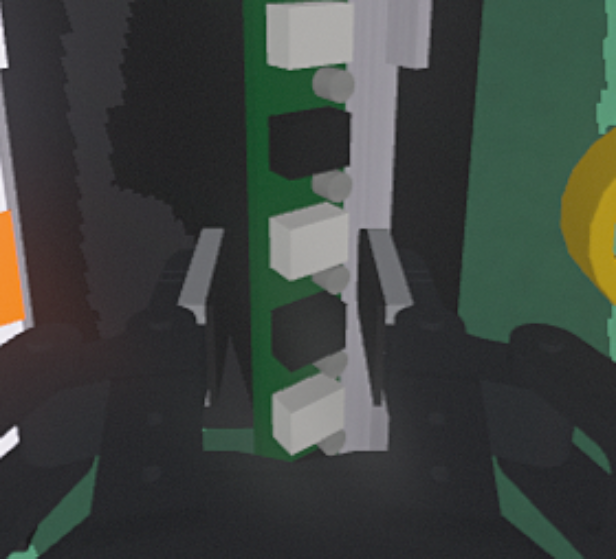

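The strip is now pushed well up: it spans −186 to −210 mm and overhangs the seat's high edge at −201. In the crop its green edge is at x≈248, between the fingertips at 205 and 375. I'll close while lifting slowly.

```bash
python3 -m creep '[{"dx":0,"dy":0.15,"dz":-0.2,"turn":0},{"dx":0,"dy":0.15,"dz":-0.2,"turn":0},{"dx":0,"dy":0.1,"dz":-0.2,"turn":0},{"dx":0,"dy":0,"dz":-0.2,"turn":0},{"dx":0,"dy":0,"dz":0,"turn":0}]' 1.5 40
python3 -c "
from h import *
rk(416,-187.3,42)"
```

```text
t: 6.18
ee_pos: [0.4489, 0.0939, 0.0576]
eef_rot: [-180.0, -0.0, -13.5]
ft_force: [-0.7, 0.7, -1.1]
grip_width: 0.277
finger_force: 39.2
t 6.17 p [448.9  93.9  57.6] yaw -13.46 F [-0.7  0.7 -1.1] grip 23.622371988328098 39.21077683568001
go dx 0.11 dy 0.81 dz 1.56
```

```bash
python3 -m creep '[{"dx":0,"dy":0,"dz":-1,"turn":0},{"dx":0,"dy":0,"dz":-2,"turn":0},{"dx":0,"dy":0,"dz":-3,"turn":0},{"dx":0,"dy":0,"dz":-3,"turn":0},{"dx":0,"dy":0,"dz":0,"turn":0},{"dx":0,"dy":0,"dz":0,"turn":0}]'
cat >> h.py <<'E'
def prof(al0):
    "profile of the held piece relative to TCP: across (tool y), height"
    t=monitor.state(); a=np.radians(t["eef_rot"][2]); tx=np.array([np.cos(a),np.sin(a)]); ty=np.array([np.sin(a),-np.cos(a)])
    s=snap("wrist"); P=cloud(s); D=P[...,:2]-t["ee_pos"][:2]; U=D@tx*1000; Y=D@ty*1000; Z=(P[...,2]-t["ee_pos"][2])*1000
    k0=(abs(Y)<15)&(Z>-20)&(Z<30)&(U>12); print("along max",np.percentile(U[k0],[99,100]).round(1),"F",t["ft_force"].round(1),"grip",round(t["grip_width"]*85.4,1))
    for u0 in al0:
        m=(abs(U-u0)<8)&(abs(Y)<24)&(Z>-25)&(Z<35)
        print(u0,[(b,round(float(Z[m&(abs(Y-b)<1.5)].mean()),1)) for b in range(-21,22,3) if (m&(abs(Y-b)<1.5)).sum()>3])
    cv2.imwrite("pics/held.png",cv2.resize(s["color"][...,::-1],(640,480)))
E
python3 -c "
from h import *
prof([25,40,55])
to(.45,.09,.1)"
```

```text
t: 6.92
ee_pos: [0.4484, 0.0938, 0.1469]
eef_rot: [180.0, 0.1, -13.5]
ft_force: [0.3, 0.5, -1.4]
grip_width: 0.276
finger_force: 39.3
along max [68.4 68.8] F [ 0.3  0.5 -1.4] grip 23.6
25 [(-15, 10.2), (-12, 12.1), (-9, 11.3), (-6, 11.8), (-3, 11.3), (0, 9.1), (3, 9.5), (6, 7.9), (9, 6.2)]
40 [(-15, 10.4), (-12, 12.2), (-9, 11.3), (-6, 12.1), (-3, 10.8), (0, 8.9), (3, 8.6), (6, 7.2), (9, 5.8)]
55 [(-15, 10.3), (-12, 12.2), (-9, 11.9), (-6, 15.0), (-3, 14.3), (0, 12.2), (3, 10.0), (6, 7.9), (9, 8.1)]
t 6.97 p [448.3  93.8 146.6] yaw -13.47 F [ 0.1 -0.1 -0.8] grip 23.642417632587474 39.296850711107254
go dx 0.25 dy 0.33 dz 4.66
```

```bash
python3 -m creep '[{"dx":0,"dy":0,"dz":-5,"turn":0},{"dx":0.74,"dy":4.35,"dz":-5,"turn":0},{"dx":0.74,"dy":4.35,"dz":0,"turn":0},{"dx":0.74,"dy":4.35,"dz":0,"turn":0},{"dx":0.74,"dy":4.35,"dz":0,"turn":0},{"dx":0.74,"dy":4.35,"dz":0,"turn":0},{"dx":0.74,"dy":4.35,"dz":0,"turn":0},{"dx":0,"dy":0,"dz":0,"turn":-0.131},{"dx":0,"dy":0,"dz":0,"turn":-0.131},{"dx":0,"dy":0,"dz":0,"turn":-0.131},{"dx":0,"dy":0,"dz":0,"turn":0},{"dx":0,"dy":0,"dz":0,"turn":0}]'
python3 - <<'E'
from h import *
to(.43,-.17,.25)
s=snap("wrist");np.savez("w5.npz",**s);cv2.imwrite("pics/w5.png",cv2.resize(s["color"][...,::-1],(640,480)))
P=cloud(s);H=hsv(s);h,sa,v=[H[...,i].astype(int) for i in range(3)];Z=P[...,2]
w=(sa<45)&(v>185)&(Z>.004)&(Z<.016)
pl=(sa<60)&(v>90)&(Z>.004)&(Z<.016)&(P[...,0]>.3)&(P[...,1]<-.05)&(P[...,1]>-.33)
k,l,stt,c=cv2.connectedComponentsWithStats(pl.astype(np.uint8));i=1+np.argmax(stt[1:,4]);r=cv2.minAreaRect((P[l==i][:,:2]*1000).astype(np.float32));print("plate",r)
for nm,m in(("blue",(h>105)&(h<125)&(sa>120)&(Z>.015)&(Z<.12)&(P[...,1]<-.05)),("red",((h<4)|(h>176))&(sa>150)&(Z>.08))):
    if m.any(): print(nm,m.sum(),P[m].mean(0).round(3),np.percentile(P[m],[3,97],axis=0).round(3).tolist())
g=(Z>.014)&(Z<.026)&(P[...,0]>.35)&(P[...,0]<.57)&(P[...,1]<-.08)&(P[...,1]>-.27)
k,l,stt,c=cv2.connectedComponentsWithStats(cv2.morphologyEx(g.astype(np.uint8),cv2.MORPH_CLOSE,np.ones((5,5))))
for i in np.argsort(-stt[1:,4])[:4]+1:
    Q=P[(l==i)&g]; print("low",stt[i,4],cv2.minAreaRect((Q[:,:2]*1000).astype(np.float32)),Q[:,2].mean())
E
```

```text
t: 8.48
ee_pos: [0.4313, -0.1676, 0.2438]
eef_rot: [-180.0, 0.0, 8.9]
ft_force: [0.4, 0.0, -1.1]
grip_width: 0.279
finger_force: 39.6
t 8.47 p [ 431.3 -167.6  243.8] yaw 8.9 F [ 0.4  0.  -1.1] grip 23.812376444386476 39.63256359100342
go dx -0.17 dy 0.22 dz -0.62
plate ((491.82208251953125, -175.7408447265625), (213.4527587890625, 170.20913696289062), 8.882436752319336)
blue 1972 [ 0.615 -0.356  0.044] [[0.563, -0.414, 0.016], [0.645, -0.147, 0.087]]
red 171 [ 0.565 -0.163  0.172] [[0.564, -0.172, 0.11], [0.568, -0.155, 0.186]]
low 2467 ((518.6791381835938, -170.43287658691406), (22.783145904541016, 141.89697265625), 8.932966232299805) 0.0185790056524952
low 857 ((433.5779724121094, -220.09710693359375), (23.775999069213867, 63.4692497253418), 9.239824295043945) 0.018735268068817083
low 251 ((417.5041198730469, -121.53793334960938), (22.7072811126709, 19.8291072845459), 9.93372631072998) 0.019455242754222595
low 10 ((558.1414794921875, -148.9226531982422), (0.28333085775375366, 4.587658405303955), 7.978381633758545) 0.021481222739289464
```

View pics/w5.png

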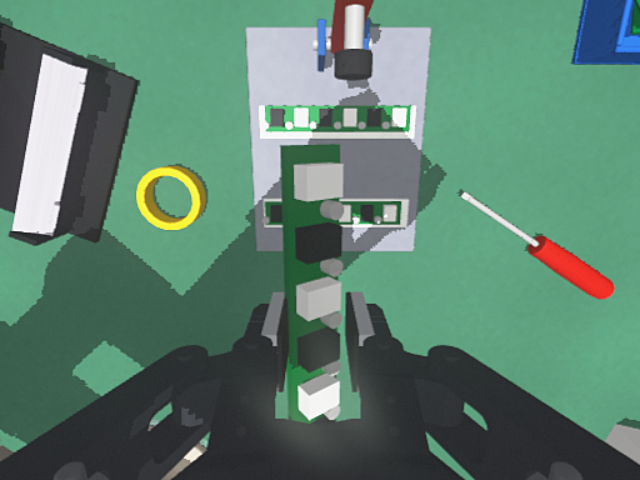

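The fixture's yaw is 8.9°. low_far is at (519,−170) mm and low_near at about (427,−182), so the tower's middle is about (474,−176). In the view the held strip is at (315,280), tilted. low_far is at (337,120), low_near at (335,213) and the foot at (353,65).

```bash
python3 -m creep '[{"dx":2.14,"dy":3.03,"dz":3,"turn":0},{"dx":2.14,"dy":3.03,"dz":3,"turn":0},{"dx":0,"dy":0,"dz":5,"turn":0},{"dx":0,"dy":0,"dz":5,"turn":0},{"dx":0,"dy":0,"dz":3,"turn":0},{"dx":0,"dy":0,"dz":0,"turn":0},{"dx":0,"dy":0,"dz":0,"turn":0}]'
python3 -c "
from h import *
to(.483,-.2208,.03)"
```

```text
t: 9.4
ee_pos: [0.4838, -0.2213, 0.0555]
eef_rot: [179.9, -0.1, 9.0]
ft_force: [-0.2, -0.8, -0.2]
grip_width: 0.275
finger_force: 39.6
t 9.4 p [ 483.8 -221.3   55.5] yaw 9.01 F [-0.2 -0.8 -0.2] grip 23.465787301864605 39.648388624191284
go dx -0.08 dy -0.06 dz 2.55
```

```bash
python3 -m creep '[{"dx":-0.08,"dy":-0.05,"dz":1.2,"turn":0},{"dx":0,"dy":0,"dz":0.9,"turn":0},{"dx":0,"dy":0,"dz":0,"turn":0}]'
python3 -m creep '[{"dx":0,"dy":0,"dz":0.3,"turn":0},{"dx":0,"dy":0,"dz":0.2,"turn":0},{"dx":0,"dy":0,"dz":0,"turn":0}]'
```

```text
t: 9.78
ee_pos: [0.482, -0.2202, 0.0327]
eef_rot: [-179.9, 0.0, 9.0]
ft_force: [0.1, 0.1, -1.2]
grip_width: 0.28
finger_force: 39.6
t: 10.15
ee_pos: [0.4823, -0.2204, 0.0282]
eef_rot: [-180.0, 0.0, 9.0]
ft_force: [-0.1, 0.0, -0.5]
grip_width: 0.275
finger_force: 39.6
```

```bash
python3 -m creep '[{"dx":0,"dy":0,"dz":0.2,"turn":0},{"dx":0,"dy":0,"dz":0,"turn":0}]'
python3 -m creep '[{"dx":0,"dy":0,"dz":0.2,"turn":0},{"dx":0,"dy":0,"dz":0,"turn":0}]'
```

```text
t: 10.4
ee_pos: [0.4825, -0.2205, 0.0267]
eef_rot: [180.0, -0.0, 9.0]
ft_force: [-0.2, 1.2, 4.0]
grip_width: 0.274
finger_force: 40.2
t: 10.65
ee_pos: [0.4826, -0.2206, 0.0262]
eef_rot: [179.9, -0.1, 9.1]
ft_force: [-5.1, 3.8, 21.8]
grip_width: 0.278
finger_force: 41.9
```

Contact came at a tip height of 27 mm. I'll ease the fingers open so the strip settles between them, then check.

```bash
python3 -m creep '[{"dx":0,"dy":0,"dz":-0.2,"turn":0},{"dx":0,"dy":0,"dz":0,"turn":0},{"dx":0,"dy":0,"dz":0,"turn":0}]' 3.0 20
python3 -m creep '[{"dx":0,"dy":0,"dz":-0.1,"turn":0},{"dx":0,"dy":0,"dz":0,"turn":0},{"dx":0,"dy":0,"dz":0,"turn":0}]' 2.0 20
python3 -c "
from h import *
prof([25,40,55])"
```

```text
t: 11.02
ee_pos: [0.4823, -0.2204, 0.026]
eef_rot: [-180.0, 0.0, 9.0]
ft_force: [-0.2, 0.2, -0.0]
grip_width: 0.349
finger_force: 0.2
t: 11.4
ee_pos: [0.4823, -0.2204, 0.0272]
eef_rot: [-180.0, 0.0, 9.0]
ft_force: [1.1, -0.4, -0.4]
grip_width: 0.294
finger_force: 19.7
along max [120.8 121.9] F [ 1.1 -0.4 -0.4] grip 25.1
25 [(-21, -16.1), (-18, -16.1), (-15, 7.5), (-12, 9.0), (-9, 9.0), (-6, 10.1), (-3, 9.2), (0, 7.6), (3, 8.9), (6, 8.2), (9, -3.5), (12, -16.3), (15, -16.2), (18, -16.2), (21, -16.3)]
40 [(-21, -10.0), (-18, -10.2), (-15, 6.8), (-12, 9.0), (-9, 9.7), (-6, 10.4), (-3, 9.7), (0, 8.2), (3, 8.8), (6, 7.8), (9, -1.8), (12, -5.9), (15, -6.1), (18, -5.8), (21, -8.6)]
55 [(-21, -14.3), (-18, -14.4), (-15, 7.5), (-12, 9.0), (-9, 10.9), (-6, 13.6), (-3, 12.4), (0, 11.0), (3, 9.7), (6, 8.6), (9, -4.7), (12, -11.3), (15, -11.4), (18, -11.1), (21, -13.1)]
```

```bash
python3 -m creep '[{"dx":0,"dy":0,"dz":0,"turn":0},{"dx":0,"dy":0,"dz":0,"turn":0},{"dx":0,"dy":0,"dz":0,"turn":0}]' 4.2 20
python3 -c "
from h import *
prof([25,40,55])"
```

```text
t: 11.82
ee_pos: [0.4824, -0.2205, 0.0273]
eef_rot: [180.0, -0.0, 9.0]
ft_force: [0.6, -0.9, 0.3]
grip_width: 0.49
finger_force: 0.0
along max [120.8 121.9] F [ 0.6 -0.9  0.3] grip 41.9
25 [(-21, -16.3), (-18, -12.3), (-15, -0.5), (-12, 2.6), (-9, 2.6), (-6, 2.8), (-3, 3.1), (0, 5.5), (3, 2.8), (6, -0.7), (9, -16.4), (12, -16.4), (15, -16.3), (18, -16.2), (21, -16.3)]
40 [(-21, -10.0), (-18, -8.2), (-15, -0.0), (-12, 3.1), (-9, 3.1), (-6, 3.3), (-3, 3.6), (0, 5.4), (3, 2.9), (6, -0.6), (9, -8.5), (12, -5.9), (15, -6.1), (18, -6.0), (21, -8.8)]
55 [(-21, -14.6), (-18, -11.3), (-15, 0.3), (-12, 5.6), (-9, 5.7), (-6, 5.6), (-3, 5.7), (0, 5.9), (3, 1.9), (6, -0.7), (9, -11.8), (12, -11.5), (15, -11.4), (18, -11.5), (21, -13.3)]
```

Flat. I'll lower a little and close gently to centre it, then open and leave.

```bash
python3 -m creep '[{"dx":0,"dy":0,"dz":0.7,"turn":0},{"dx":0,"dy":0,"dz":0,"turn":0}]'
python3 -m creep '[{"dx":0,"dy":0,"dz":0,"turn":0},{"dx":0,"dy":0,"dz":0,"turn":0},{"dx":0,"dy":0,"dz":0,"turn":0}]' 2.0 20
python3 -m creep '[{"dx":0,"dy":0,"dz":0,"turn":0},{"dx":0,"dy":0,"dz":0,"turn":0},{"dx":0,"dy":0,"dz":-1,"turn":0},{"dx":0,"dy":0,"dz":-4,"turn":0},{"dx":0,"dy":0,"dz":-5,"turn":0},{"dx":0,"dy":0,"dz":-5,"turn":0},{"dx":0,"dy":0,"dz":-2,"turn":0},{"dx":0,"dy":0,"dz":0,"turn":0}]' 3.8 20
python3 - <<'E'
from h import *
s=snap("wrist");np.savez("w6.npz",**s);P=cloud(s);Z=P[...,2];X=P[...,0];Yw=P[...,1]
F=np.array([.4745,-.1765]);c,si=np.cos(np.radians(8.9)),np.sin(np.radians(8.9))
fx=((X-F[0])*c+(Yw-F[1])*si)*1000;fy=(-(X-F[0])*si+(Yw-F[1])*c)*1000
m=(Z>.0235)&(Z<.04)&(abs(fx)<85)&(abs(fy)<85)
print(m.sum(),cv2.minAreaRect(np.c_[fx[m],fy[m]].astype(np.float32)),np.percentile(Z[m],[5,95]))
# L seat approach point
rk(423,-381.8,110)
E
```

```text
t: 12.12
ee_pos: [0.482, -0.2202, 0.0196]
eef_rot: [-179.9, 0.1, 9.0]
ft_force: [0.3, -0.1, 0.1]
grip_width: 0.495
finger_force: 0.0
t: 12.5
ee_pos: [0.4823, -0.2204, 0.0202]
eef_rot: [-180.0, 0.0, 9.0]
ft_force: [0.8, -0.4, -0.6]
grip_width: 0.277
finger_force: 21.7
t: 13.5
ee_pos: [0.4827, -0.2207, 0.192]
eef_rot: [179.8, -0.1, 9.0]
ft_force: [0.2, 0.1, -1.0]
grip_width: 0.447
finger_force: 0.0
2954 ((0.8343048095703125, -0.39202117919921875), (125.59423065185547, 142.7510986328125), 88.00653076171875) [0.02514904 0.03522406]
t 13.55 p [ 482.2 -220.3  190.5] yaw 9.04 F [-0.2 -0.2 -0.7] grip 38.22329929174191 0.0
go dx 9.51 dy -48.48 dz 8.05
```

```bash
python3 -m creep '[{"dx":1.19,"dy":-6.06,"dz":0,"turn":0},{"dx":1.19,"dy":-6.06,"dz":0,"turn":0},{"dx":1.19,"dy":-6.06,"dz":0,"turn":0},{"dx":1.19,"dy":-6.06,"dz":0,"turn":0},{"dx":1.19,"dy":-6.06,"dz":0,"turn":0},{"dx":1.19,"dy":-6.06,"dz":0,"turn":0},{"dx":1.19,"dy":-6.06,"dz":0,"turn":0},{"dx":1.19,"dy":-6.06,"dz":0,"turn":0},{"dx":0,"dy":0,"dz":2.7,"turn":0.131},{"dx":0,"dy":0,"dz":2.7,"turn":0.131},{"dx":0,"dy":0,"dz":2.6,"turn":0.13},{"dx":0,"dy":0,"dz":0,"turn":0}]' 3.8 40
python3 - <<'E'
from h import *
s=snap("wrist");P=cloud(s);U=P[...,:2]@TX*1000;Y=P[...,:2]@TY*1000;Z=P[...,2]*1000;h=hsv(s)
m=(abs(U-440)<15)&(abs(Y+382)<30)&(Z<75)
for a in range(-404,-356,2):
    k=m&(abs(Y-a)<1); print(a,Z[k].mean().round(1) if k.any() else "",end="; ")
g=(abs(Y+382)<20)&(Z>44)&(Z<70)&(h[...,0]>50)&(h[...,0]<85)&(h[...,1]>90);print("\ngreen max",np.percentile(U[g],[97,99,100]))
rk(423,-381.8,42)
E
```

```text
t: 15.05
ee_pos: [0.4987, 0.2728, 0.1076]
eef_rot: [179.8, 0.3, -13.4]
ft_force: [0.2, 0.0, 0.3]
grip_width: 0.444
finger_force: 0.0
-404 8.5; -402 8.4; -400 8.6; -398 ; -396 51.0; -394 53.2; -392 52.5; -390 54.1; -388 54.7; -386 54.0; -384 55.4; -382 56.4; -380 55.4; -378 54.5; -376 52.4; -374 52.3; -372 51.5; -370 50.0; -368 46.5; -366 8.4; -364 8.4; -362 8.7; -360 8.4; -358 8.5; 
green max [490.89929048 492.04936629 492.65104493]
t 15.1 p [499.6 273.1 109.2] yaw -13.27 F [-0.2  0.6  0.7] grip 37.93842602958221 0.0
go dx 0.03 dy -0.04 dz 6.72
```

```bash
python3 -m creep '[{"dx":0.03,"dy":-0.02,"dz":3,"turn":0},{"dx":0,"dy":0,"dz":2.7,"turn":0},{"dx":0,"dy":0,"dz":1.05,"turn":0},{"dx":0,"dy":0,"dz":0,"turn":0},{"dx":0,"dy":-0.3,"dz":0,"turn":0},{"dx":0,"dy":-0.25,"dz":-0.17,"turn":0},{"dx":0,"dy":-0.25,"dz":-0.17,"turn":0},{"dx":0,"dy":-0.25,"dz":-0.18,"turn":0},{"dx":0,"dy":-0.25,"dz":-0.18,"turn":0},{"dx":0,"dy":-0.3,"dz":-0.2,"turn":0},{"dx":0,"dy":0,"dz":0,"turn":0}]'
python3 -m creep '[{"dx":0,"dy":0.2,"dz":-0.2,"turn":0},{"dx":0,"dy":0.2,"dz":-0.2,"turn":0},{"dx":0,"dy":0.2,"dz":-0.2,"turn":0},{"dx":0,"dy":0,"dz":-0.1,"turn":0},{"dx":0,"dy":0,"dz":0,"turn":0}]' 1.5 40
```

```text
t: 16.48
ee_pos: [0.5044, 0.2882, 0.0532]
eef_rot: [179.9, -0.1, -13.4]
ft_force: [-2.0, -7.8, 3.9]
grip_width: 0.446
finger_force: 3.7
t: 17.1
ee_pos: [0.5029, 0.2835, 0.0589]
eef_rot: [-180.0, -0.0, -13.4]
ft_force: [-0.6, 0.3, -0.4]
grip_width: 0.275
finger_force: 39.2
```

```bash
python3 -m creep '[{"dx":0,"dy":0,"dz":-2,"turn":0},{"dx":0,"dy":0,"dz":-5,"turn":0},{"dx":0.9,"dy":5.88,"dz":-5,"turn":0},{"dx":0.9,"dy":5.88,"dz":-2,"turn":0},{"dx":0.9,"dy":5.88,"dz":0,"turn":0},{"dx":0.9,"dy":5.88,"dz":0,"turn":0},{"dx":0.9,"dy":5.88,"dz":0,"turn":0},{"dx":0.9,"dy":5.88,"dz":0,"turn":0},{"dx":0.9,"dy":5.88,"dz":0,"turn":0},{"dx":0,"dy":0,"dz":3,"turn":-0.13},{"dx":0,"dy":0,"dz":3,"turn":-0.13},{"dx":0,"dy":0,"dz":3,"turn":-0.13}]'
python3 -m creep '[{"dx":0,"dy":0,"dz":0,"turn":0},{"dx":0,"dy":0,"dz":0,"turn":0}]'
python3 -c "
from h import *
prof([25,40])
to(.469,-.1318,.032)"
```

```text
t: 18.6
ee_pos: [0.4696, -0.1201, 0.098]
eef_rot: [180.0, -0.0, 9.2]
ft_force: [-0.7, -0.2, -1.6]
grip_width: 0.275
finger_force: 39.5
t: 18.85
ee_pos: [0.4702, -0.1202, 0.0999]
eef_rot: [179.9, -0.1, 8.8]
ft_force: [-0.6, 0.7, -0.2]
grip_width: 0.278
finger_force: 39.5
along max [68.7 69.1] F [-0.6  0.7 -0.2] grip 23.7
25 [(-15, 7.6), (-12, 9.5), (-9, 8.7), (-6, 9.4), (-3, 8.8), (0, 6.7), (3, 7.1), (6, 5.6), (9, 4.7)]
40 [(-15, 7.9), (-12, 9.6), (-9, 9.0), (-6, 9.5), (-3, 8.9), (0, 6.9), (3, 6.9), (6, 5.4), (9, 4.2)]
t 18.9 p [ 470.3 -120.2  100.1] yaw 8.82 F [ 0.5 -0.4 -0.8] grip 23.748851848688233 39.485077410936356
go dx -0.30 dy 1.12 dz 6.81
```

```bash
python3 -m creep '[{"dx":-0.3,"dy":1.12,"dz":0,"turn":0},{"dx":0,"dy":0,"dz":3,"turn":0},{"dx":0,"dy":0,"dz":2.5,"turn":0},{"dx":0,"dy":0,"dz":1.2,"turn":0},{"dx":0,"dy":0,"dz":0,"turn":0},{"dx":0,"dy":0,"dz":0,"turn":0}]'
python3 -m creep '[{"dx":0,"dy":0,"dz":0.2,"turn":0},{"dx":0,"dy":0,"dz":0,"turn":0}]'
python3 -m creep '[{"dx":0,"dy":0,"dz":0.2,"turn":0},{"dx":0,"dy":0,"dz":0,"turn":0}]'
```

```text
t: 19.65
ee_pos: [0.4688, -0.1319, 0.0328]
eef_rot: [179.9, -0.1, 8.9]
ft_force: [-0.1, 0.1, -1.9]
grip_width: 0.271
finger_force: 39.5
t: 19.9
ee_pos: [0.4684, -0.1315, 0.0302]
eef_rot: [180.0, -0.0, 8.9]
ft_force: [0.1, -0.2, -1.1]
grip_width: 0.278
finger_force: 39.5
t: 20.15
ee_pos: [0.4686, -0.1316, 0.0287]
eef_rot: [180.0, -0.1, 8.9]
ft_force: [-1.4, 1.7, 9.4]
grip_width: 0.272
finger_force: 40.5
```

Contact. I'll open in one go to 4.2 cm, centre the strip, then release and rise.

```bash
python3 -m creep '[{"dx":0,"dy":0,"dz":0,"turn":0},{"dx":0,"dy":0,"dz":0,"turn":0},{"dx":0,"dy":0,"dz":0,"turn":0}]' 4.2 20
python3 -c "
from h import *
prof([25,40])"
python3 -m creep '[{"dx":0,"dy":0,"dz":0.85,"turn":0},{"dx":0,"dy":0,"dz":0,"turn":0}]'
python3 -m creep '[{"dx":0,"dy":0,"dz":0,"turn":0},{"dx":0,"dy":0,"dz":0,"turn":0},{"dx":0,"dy":0,"dz":0,"turn":0}]' 2.0 20
python3 -m creep '[{"dx":0,"dy":0,"dz":0,"turn":0},{"dx":0,"dy":0,"dz":0,"turn":0},{"dx":0,"dy":0,"dz":-1,"turn":0},{"dx":0,"dy":0,"dz":-4,"turn":0},{"dx":0,"dy":0,"dz":-5,"turn":0},{"dx":0,"dy":0,"dz":-5,"turn":0},{"dx":-2,"dy":0,"dz":-4,"turn":0},{"dx":-2,"dy":0,"dz":-2,"turn":0},{"dx":0,"dy":0,"dz":0,"turn":0},{"dx":0,"dy":0,"dz":0,"turn":0}]' 3.8 20
python3 - <<'E'
from h import *
s=snap("wrist");np.savez("w7.npz",**s);cv2.imwrite("pics/w7.png",cv2.resize(s["color"][...,::-1],(640,480)))
rk(415,-283.8,110)
E
```

```text
t: 20.52
ee_pos: [0.4683, -0.1315, 0.0278]
eef_rot: [-180.0, 0.0, 8.9]
ft_force: [0.6, 0.0, -0.3]
grip_width: 0.494
finger_force: 0.0
along max [121.  122.2] F [ 0.6  0.  -0.3] grip 42.2
25 [(-21, -16.7), (-18, -1.4), (-15, 1.4), (-12, 2.1), (-9, 2.5), (-6, 2.1), (-3, 4.2), (0, 3.9), (3, -0.4), (6, -9.4), (9, -16.8), (12, -16.7), (15, -16.9), (18, -16.8), (21, -16.8)]
40 [(-21, -10.2), (-18, -1.3), (-15, 1.8), (-12, 2.7), (-9, 2.7), (-6, 3.0), (-3, 4.3), (0, 4.0), (3, -0.3), (6, -5.7), (9, -6.9), (12, -6.6), (15, -6.8), (18, -7.2), (21, -11.9)]
t: 20.82
ee_pos: [0.4679, -0.1313, 0.0186]
eef_rot: [-179.9, 0.1, 8.9]
ft_force: [0.5, -0.1, 0.3]
grip_width: 0.492
finger_force: 0.0
t: 21.2
ee_pos: [0.4684, -0.1315, 0.0194]
eef_rot: [180.0, -0.0, 8.9]
ft_force: [-0.6, -0.2, -0.6]
grip_width: 0.275
finger_force: 21.6
t: 22.45
ee_pos: [0.4289, -0.1375, 0.2289]
eef_rot: [-180.0, 0.0, 8.9]
ft_force: [0.3, -0.3, -0.1]
grip_width: 0.443
finger_force: 0.0
t 22.5 p [ 428.9 -137.5  228.6] yaw 8.93 F [ 1.  -0.7  0.4] grip 38.21885857429089 0.0
go dx 8.93 dy -30.72 dz 11.86
```

View pics/w7.png

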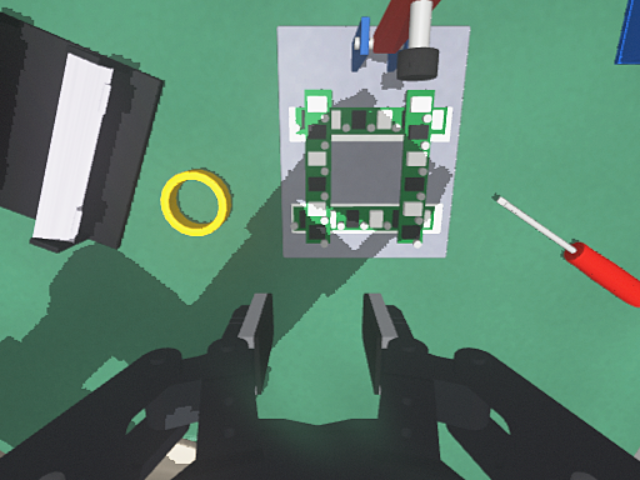

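The two crossing strips sit square on the bottom pair, at x≈318 and x≈417, between rows y≈90 and 243. The foot hangs at (418,62). Now the bar.

```bash
python3 -m creep '[{"dx":1.49,"dy":-5.12,"dz":0,"turn":0},{"dx":1.49,"dy":-5.12,"dz":0,"turn":0},{"dx":1.49,"dy":-5.12,"dz":0,"turn":0},{"dx":1.49,"dy":-5.12,"dz":0,"turn":0},{"dx":1.49,"dy":-5.12,"dz":0,"turn":0},{"dx":1.49,"dy":-5.12,"dz":0,"turn":0},{"dx":0,"dy":0,"dz":4,"turn":0.131},{"dx":0,"dy":0,"dz":4,"turn":0.131},{"dx":0,"dy":0,"dz":3.8,"turn":0.13},{"dx":0,"dy":0,"dz":0,"turn":0}]' 3.8 40
python3 - <<'E'
from h import *
s=snap("wrist");P=cloud(s);U=P[...,:2]@TX*1000;Y=P[...,:2]@TY*1000;Z=P[...,2]*1000;h=hsv(s)
m=(abs(U-440)<12)&(abs(Y+284)<30)&(Z<75)
for a in range(-306,-258,2):
    k=m&(abs(Y-a)<1); print(a,Z[k].mean().round(1) if k.any() else "",end="; ")
g=(h[...,0]>5)&(h[...,0]<16)&(h[...,1]>150)&(Z>40)&(abs(Y+284)<25);print("\nband",np.percentile(U[g],[2,98]),np.percentile(Y[g],[2,98]))
rk(415,-283.8,42)
E
```

```text
t: 23.75
ee_pos: [0.4681, 0.1798, 0.1087]
eef_rot: [179.9, 0.4, -13.5]
ft_force: [-0.0, -0.4, 1.2]
grip_width: 0.45
finger_force: 0.0
-306 8.4; -304 8.5; -302 8.5; -300 ; -298 51.0; -296 53.2; -294 52.6; -292 54.5; -290 57.3; -288 59.8; -286 61.3; -284 60.5; -282 59.1; -280 57.5; -278 56.1; -276 54.6; -274 53.2; -272 51.8; -270 50.4; -268 49.3; -266 ; -264 8.8; -262 8.4; -260 8.6; 
band [398.94372402 427.21065896] [-292.19742473 -267.35606572]
t 23.8 p [469.2 179.9 110.6] yaw -13.36 F [-0.9  0.3  0.3] grip 37.96001979492684 0.0
go dx 0.02 dy -0.01 dz 6.86
```

```bash
python3 -m creep '[{"dx":-0.2,"dy":0,"dz":3,"turn":0},{"dx":0,"dy":0,"dz":2.7,"turn":0},{"dx":0,"dy":0,"dz":1.15,"turn":0},{"dx":0,"dy":0,"dz":0,"turn":0},{"dx":0,"dy":-0.25,"dz":0,"turn":0},{"dx":0,"dy":-0.25,"dz":-0.17,"turn":0},{"dx":0,"dy":-0.25,"dz":-0.17,"turn":0},{"dx":0,"dy":-0.25,"dz":-0.18,"turn":0},{"dx":0,"dy":-0.25,"dz":-0.18,"turn":0},{"dx":0,"dy":-0.25,"dz":-0.18,"turn":0},{"dx":0,"dy":0,"dz":0,"turn":0}]' 4.0 40
python3 -m creep '[{"dx":0,"dy":0.2,"dz":-0.2,"turn":0},{"dx":0,"dy":0.2,"dz":-0.2,"turn":0},{"dx":0,"dy":0.2,"dz":-0.2,"turn":0},{"dx":0,"dy":0,"dz":-0.1,"turn":0},{"dx":0,"dy":0,"dz":0,"turn":0}]' 1.5 40
```

```text
t: 25.18
ee_pos: [0.4713, 0.1946, 0.0526]
eef_rot: [180.0, -0.1, -13.5]
ft_force: [-1.1, -5.1, 4.4]
grip_width: 0.469
finger_force: 2.2
t: 25.8
ee_pos: [0.4697, 0.1891, 0.0588]
eef_rot: [-180.0, -0.0, -13.5]
ft_force: [0.3, -0.5, -1.5]
grip_width: 0.278
finger_force: 39.2
```

```bash
python3 -m creep '[{"dx":0,"dy":0,"dz":-2,"turn":0},{"dx":0,"dy":0,"dz":-5,"turn":0},{"dx":1.28,"dy":5.07,"dz":-5,"turn":0},{"dx":1.28,"dy":5.07,"dz":-3,"turn":0},{"dx":1.28,"dy":5.07,"dz":0,"turn":0},{"dx":1.28,"dy":5.07,"dz":0,"turn":0},{"dx":1.28,"dy":5.07,"dz":0,"turn":0},{"dx":1.28,"dy":5.07,"dz":0,"turn":0},{"dx":1.28,"dy":5.07,"dz":0,"turn":0},{"dx":0,"dy":0,"dz":0,"turn":0}]'
python3 -m creep '[{"dx":0,"dy":0,"dz":0,"turn":-0.178},{"dx":0,"dy":0,"dz":0,"turn":-0.178},{"dx":0,"dy":0,"dz":0,"turn":-0.178},{"dx":0,"dy":0,"dz":0,"turn":-0.178},{"dx":0,"dy":0,"dz":0,"turn":-0.178},{"dx":0,"dy":0,"dz":0,"turn":-0.178},{"dx":0,"dy":0,"dz":0,"turn":-0.178},{"dx":0,"dy":0,"dz":0,"turn":-0.178},{"dx":0,"dy":0,"dz":0,"turn":-0.178},{"dx":0,"dy":0,"dz":0,"turn":-0.178},{"dx":0,"dy":0,"dz":0,"turn":-0.181},{"dx":0,"dy":0,"dz":0,"turn":0}]'
python3 -c "
from h import *
prof([25,40,55])
to(.4745,-.1765,.045)"
```

```text
t: 27.05
ee_pos: [0.4736, -0.1728, 0.2014]
eef_rot: [180.0, 0.0, -13.8]
ft_force: [-0.4, 0.5, -0.6]
grip_width: 0.272
finger_force: 39.5
t: 28.55
ee_pos: [0.4737, -0.1691, 0.2018]
eef_rot: [-180.0, -0.0, 98.8]
ft_force: [-0.2, 0.7, -0.1]
grip_width: 0.277
finger_force: 39.5
along max [70.4 70.7] F [-0.2  0.7 -0.1] grip 23.7
25 [(-12, 9.1), (-9, 12.8), (-6, 16.0), (-3, 14.7), (0, 12.5), (3, 10.4), (6, 8.1), (9, 5.9), (12, 3.9)]
40 [(-12, 9.2), (-9, 12.7), (-6, 15.9), (-3, 14.6), (0, 12.4), (3, 10.2), (6, 8.0), (9, 5.8), (12, 3.9)]
55 [(-12, 9.2), (-9, 12.7), (-6, 15.9), (-3, 14.5), (0, 12.5), (3, 10.3), (6, 8.1), (9, 5.9), (12, 3.8)]
t 28.6 p [ 473.7 -169.2  201.8] yaw 98.66 F [ 0.1 -0.5 -0.1] grip 23.433857581530653 39.491367638111115
go dx -0.73 dy -0.03 dz 15.68
```

```bash
python3 -m creep '[{"dx":-0.73,"dy":-0.03,"dz":0,"turn":0},{"dx":0,"dy":0,"dz":5,"turn":0},{"dx":0,"dy":0,"dz":5,"turn":0},{"dx":0,"dy":0,"dz":3.5,"turn":0},{"dx":0,"dy":0,"dz":1.9,"turn":0},{"dx":0,"dy":0,"dz":0,"turn":0},{"dx":0,"dy":0,"dz":0,"turn":0}]'
python3 -m creep '[{"dx":0,"dy":0,"dz":0.3,"turn":0},{"dx":0,"dy":0,"dz":0,"turn":0}]'
python3 -m creep '[{"dx":0,"dy":0,"dz":0.15,"turn":0},{"dx":0,"dy":0,"dz":0,"turn":0}]'
```

```text
t: 29.48
ee_pos: [0.4749, -0.1778, 0.0487]
eef_rot: [179.9, 0.1, 98.8]
ft_force: [0.5, -0.2, -0.7]
grip_width: 0.27
finger_force: 40.2
t: 29.72
ee_pos: [0.4746, -0.1774, 0.0453]
eef_rot: [180.0, 0.0, 98.8]
ft_force: [0.7, -0.7, 0.5]
grip_width: 0.273
finger_force: 40.2
t: 29.98
ee_pos: [0.4744, -0.1773, 0.0434]
eef_rot: [-180.0, -0.0, 98.8]
ft_force: [0.9, -1.2, -0.6]
grip_width: 0.277
finger_force: 40.2
```

```bash
python3 -m creep '[{"dx":0,"dy":0,"dz":0.15,"turn":0},{"dx":0,"dy":0,"dz":0,"turn":0}]'
python3 -m creep '[{"dx":0,"dy":0,"dz":0.15,"turn":0},{"dx":0,"dy":0,"dz":0,"turn":0}]'
```

```text
t: 30.22
ee_pos: [0.4744, -0.1772, 0.0418]
eef_rot: [-180.0, -0.0, 98.8]
ft_force: [-0.2, -0.4, -0.4]
grip_width: 0.271
finger_force: 40.2
t: 30.48
ee_pos: [0.4745, -0.1774, 0.0412]
eef_rot: [180.0, 0.0, 98.8]
ft_force: [-2.3, 1.1, 9.1]
grip_width: 0.274
finger_force: 41.3
```

Contact at 41.5 mm, as expected. I'll open, check that it's flat, centre and release.

```bash
python3 -m creep '[{"dx":0,"dy":0,"dz":0,"turn":0},{"dx":0,"dy":0,"dz":0,"turn":0},{"dx":0,"dy":0,"dz":0,"turn":0}]' 4.2 20
python3 -c "
from h import *
prof([25,40])"
python3 -m creep '[{"dx":0,"dy":0,"dz":0.9,"turn":0},{"dx":0,"dy":0,"dz":0,"turn":0}]'
python3 -m creep '[{"dx":0,"dy":0,"dz":0,"turn":0},{"dx":0,"dy":0,"dz":0,"turn":0},{"dx":0,"dy":0,"dz":0,"turn":0}]' 2.0 20
python3 -c "
from h import *
prof([25,40])"
```

```text
t: 30.85
ee_pos: [0.4744, -0.1773, 0.0403]
eef_rot: [-180.0, -0.0, 98.8]
ft_force: [0.2, 0.1, 0.3]
grip_width: 0.491
finger_force: 0.0
along max [70.3 70.6] F [0.2 0.1 0.3] grip 41.9
25 [(-18, 6.0), (-15, 6.3), (-12, 6.3), (-9, 6.4), (-6, 6.3), (-3, 6.4), (0, 6.3), (3, 6.3), (6, 6.3)]
40 [(-21, -10.3), (-18, 5.3), (-15, 6.3), (-12, 6.3), (-9, 6.4), (-6, 6.3), (-3, 6.3), (0, 6.4), (3, 6.4), (6, 5.0), (9, -7.5), (12, -7.8), (15, -7.3), (18, -9.9), (21, -11.4)]
t: 31.15
ee_pos: [0.474, -0.1771, 0.0305]
eef_rot: [-179.9, -0.1, 98.8]
ft_force: [-0.4, -0.3, -0.2]
grip_width: 0.492
finger_force: 0.0
t: 31.52
ee_pos: [0.4745, -0.1773, 0.0314]
eef_rot: [180.0, 0.0, 98.8]
ft_force: [-0.1, -0.4, 0.1]
grip_width: 0.275
finger_force: 22.3
along max [75.6 82.6] F [-0.1 -0.4  0.1] grip 23.5
25 [(-21, -20.8), (-18, -20.8), (-15, -20.8), (-12, 15.0), (-9, 15.3), (-6, 15.2), (-3, 15.3), (0, 15.3), (3, 15.3), (6, 15.2), (9, 15.3), (12, 15.0), (15, -20.7), (18, -20.8), (21, -20.8)]
40 [(-21, -1.8), (-18, -3.2), (-15, 1.5), (-12, 13.8), (-9, 15.2), (-6, 15.2), (-3, 15.2), (0, 15.2), (3, 15.2), (6, 15.4), (9, 15.3), (12, 13.4), (15, 1.1), (18, -0.9), (21, -2.4)]
```

The bar is flat and centred, with its top at 46.6 mm. I'll release and rise, then measure the hold-down arm and foot.

```bash
python3 -m creep '[{"dx":0,"dy":0,"dz":0,"turn":0},{"dx":0,"dy":0,"dz":0,"turn":0},{"dx":0,"dy":0,"dz":-1,"turn":0},{"dx":0,"dy":0,"dz":-4,"turn":0},{"dx":0,"dy":0,"dz":-5,"turn":0},{"dx":0,"dy":0,"dz":-5,"turn":0},{"dx":0,"dy":0,"dz":-5,"turn":0},{"dx":0,"dy":0,"dz":-5,"turn":0},{"dx":0,"dy":0,"dz":0,"turn":0},{"dx":0,"dy":0,"dz":0,"turn":0}]' 4.2 20
cat >> h.py <<'E'
FO=np.array([.4745,-.1765]);FC,FS=np.cos(np.radians(8.9)),np.sin(np.radians(8.9))
def fix(P):
    X=P[...,0]-FO[0];Y=P[...,1]-FO[1]; return np.stack([X*FC+Y*FS,-X*FS+Y*FC,P[...,2]],-1)*1000
def tf(x,y,z):
    "shift to fixture-frame mm"
    w=FO+np.array([x*FC-y*FS,x*FS+y*FC])/1000; to(w[0],w[1],z/1000)
E
python3 - <<'E'
from h import *
import sys
for n,s in(("scene",snap("scene")),("top",snap("top")),("w7",load("w7.npz"))):
    Q=fix(cloud(s));H=hsv(s);h,sa,v=[H[...,i].astype(int) for i in range(3)]
    A=(abs(Q[...,1])<25)&(Q[...,0]>40)&(Q[...,0]<130)&(Q[...,2]>85)&(Q[...,2]<265)
    r=A&((h<6)|(h>174))&(sa>120)
    if r.sum()>20:
        q=Q[r];print(n,"red",r.sum(),[(z,np.percentile(q[abs(q[:,2]-z)<10][:,0],[5,50,95]).round(1).tolist(),np.median(q[abs(q[:,2]-z)<10][:,1]).round(1)) for z in(100,130,160,190,215) if (abs(q[:,2]-z)<10).sum()>4])
    b=A&(v<75)&(sa<110)
    for nm,m in(("grip",b&(Q[...,2]>215)),("foot",b&(Q[...,2]<210)&(Q[...,0]<85)),("rod",A&(sa<40)&(v>110)&(Q[...,2]<210)&(Q[...,0]<95))):
        if m.sum()>4: print(n,nm,m.sum(),np.percentile(Q[m],[3,50,97],axis=0).round(1).tolist())
    if n=="scene":
        m=(Q[...,2]>41)&(Q[...,2]<52)&(abs(Q[...,0])<30)&(abs(Q[...,1])<85);print("bar",cv2.minAreaRect(Q[m][:,:2].astype(np.float32)),Q[m][:,2].mean())
E
```

```text
t: 32.83
ee_pos: [0.474, -0.177, 0.2811]
eef_rot: [-180.0, -0.0, 98.8]
ft_force: [-0.2, -0.5, -0.6]
grip_width: 0.492
finger_force: 0.0
scene red 218 [(100, [96.7, 103.4, 109.3], np.float64(4.9)), (130, [101.5, 108.1, 112.6], np.float64(4.2)), (160, [105.6, 111.6, 116.0], np.float64(5.5)), (190, [110.1, 117.9, 121.5], np.float64(4.0)), (215, [113.5, 121.3, 125.6], np.float64(5.3))]
scene grip 68 [[114.7, -9.4, 224.3], [124.6, 5.5, 238.1], [129.5, 9.3, 249.8]]
scene foot 28 [[74.1, -8.0, 174.6], [80.2, 2.4, 184.4], [84.0, 7.3, 188.0]]
scene rod 11 [[87.3, -2.4, 174.8], [91.8, 0.1, 179.2], [94.4, 3.6, 183.7]]
bar ((0.5215797424316406, -0.04114532470703125), (141.30210876464844, 27.041728973388672), 89.35813903808594) 46.50541170636483
top red 83 [(100, [92.7, 94.1, 95.3], np.float64(2.4)), (130, [96.4, 98.4, 101.6], np.float64(4.1)), (160, [102.0, 103.1, 107.8], np.float64(6.6)), (190, [79.4, 106.4, 110.5], np.float64(6.7)), (215, [108.2, 109.2, 112.1], np.float64(3.7))]
top grip 32 [[111.2, -8.9, 225.9], [116.2, -0.7, 248.0], [127.1, 9.0, 251.2]]
top foot 16 [[70.9, -3.2, 172.7], [76.2, 1.4, 183.9], [82.7, 6.1, 187.0]]
top rod 9 [[87.1, -4.2, 174.0], [90.8, -0.8, 179.8], [94.4, 2.7, 181.0]]
w7 red 905 [(100, [90.3, 90.7, 99.0], np.float64(2.4)), (130, [91.1, 91.7, 100.2], np.float64(4.3)), (160, [91.9, 92.6, 98.3], np.float64(5.6))]
w7 foot 783 [[60.2, -9.3, 174.7], [65.7, 0.2, 182.8], [71.7, 7.7, 185.1]]
w7 rod 639 [[73.6, -6.1, 174.5], [83.2, -0.7, 178.3], [92.2, 3.1, 180.0]]
```

The arm now leans back about 9°. The foot hangs about 40 mm, so compressing it 6 mm means stopping about 4° above level. I'll pinch the black grip across its 20 mm width and follow the arc.

```bash
python3 -m creep '[{"dx":0,"dy":0,"dz":0,"turn":0.1743},{"dx":0,"dy":0,"dz":0,"turn":0.1743},{"dx":0,"dy":0,"dz":0,"turn":0.1743},{"dx":0,"dy":0,"dz":0,"turn":0.1743},{"dx":0,"dy":0,"dz":0,"turn":0.1743},{"dx":0,"dy":0,"dz":0,"turn":0.1743},{"dx":0,"dy":0,"dz":0,"turn":0.1743},{"dx":0,"dy":0,"dz":0,"turn":0.1743},{"dx":0,"dy":0,"dz":0,"turn":0.1743},{"dx":4,"dy":0,"dz":0,"turn":0},{"dx":4,"dy":0,"dz":0,"turn":0},{"dx":0,"dy":0,"dz":0,"turn":0}]' 4.2 20
python3 - <<'E'
from h import *
tf(125,0,215)
s=snap("wrist");Q=fix(cloud(s));H=hsv(s)
m=(abs(Q[...,1])<30)&(Q[...,0]>80)&(Q[...,0]<150)&(Q[...,2]>225)&(Q[...,2]<262);print(m.sum(),np.percentile(Q[m],[3,50,97],axis=0).round(1).tolist() if m.any() else "")
s=snap("scene");Q=fix(cloud(s));H=hsv(s)
m=(abs(Q[...,1])<25)&(Q[...,0]>90)&(Q[...,0]<145)&(Q[...,2]>222)&(Q[...,2]<256)&(H[...,2]<75);print(m.sum(),np.percentile(Q[m],[3,50,97],axis=0).round(1).tolist() if m.any() else "")
E
```

```text
t: 34.42
ee_pos: [0.5547, -0.1643, 0.2793]
eef_rot: [-179.9, 0.1, 9.0]
ft_force: [-1.3, 0.1, -0.5]
grip_width: 0.496
finger_force: 0.0
t 34.42 p [ 554.7 -164.3  279.3] yaw 9.03 F [-1.3  0.1 -0.5] grip 42.3954951854793 0.0
go dx 4.39 dy -0.03 dz 6.43
881 [[114.3, -11.0, 247.5], [121.6, -2.0, 249.5], [128.8, 7.5, 251.1]]
79 [[115.4, -9.5, 223.6], [124.7, 5.0, 240.7], [130.3, 9.1, 250.9]]
```

```bash
python3 -m creep '[{"dx":4.1,"dy":0.05,"dz":0,"turn":0},{"dx":0,"dy":0,"dz":0,"turn":0},{"dx":0,"dy":0,"dz":3.2,"turn":0},{"dx":0,"dy":0,"dz":3.2,"turn":0},{"dx":0,"dy":0,"dz":0,"turn":0},{"dx":0,"dy":0,"dz":0,"turn":0}]'
python3 -m creep '[{"dx":0,"dy":0,"dz":0,"turn":0},{"dx":0,"dy":0,"dz":0,"turn":0},{"dx":0,"dy":0,"dz":0,"turn":0},{"dx":0,"dy":0,"dz":0,"turn":0}]' 1.0 30
python3 - <<'E'
from h import *
tf(122,0,215.5)
f=np.radians(np.linspace(-7.8,76,13));x=100-163*np.sin(f);z=73+163*np.cos(f)
print(np.c_[np.diff(x)/10,-np.diff(z)/10].round(2).tolist(),x[-1],z[-1]-19)
E
```

```text
t: 35.28
ee_pos: [0.594, -0.1594, 0.2191]
eef_rot: [179.9, -0.1, 8.9]
ft_force: [0.6, 0.4, -0.1]
grip_width: 0.492
finger_force: 0.0
t: 35.78
ee_pos: [0.5945, -0.1608, 0.2193]
eef_rot: [179.8, -0.2, 8.9]
ft_force: [-0.8, -7.3, 3.8]
grip_width: 0.231
finger_force: 34.6
t 35.77 p [ 594.5 -160.8  219.3] yaw 8.87 F [-0.8 -7.3  3.8] grip 19.753984160412788 34.606202244758606
go dx 0.10 dy -0.30 dz 0.38
[[-1.98, -0.15], [-1.98, 0.09], [-1.96, 0.33], [-1.9, 0.57], [-1.82, 0.8], [-1.71, 1.01], [-1.57, 1.21], [-1.41, 1.39], [-1.23, 1.56], [-1.04, 1.69], [-0.82, 1.81], [-0.6, 1.89]] -58.15820338298744 93.43326898274583
```

```bash
python3 -m creep '[{"dx":-1.98,"dy":0.2,"dz":-0.15,"turn":0},{"dx":-1.98,"dy":0,"dz":0.09,"turn":0},{"dx":-1.96,"dy":0,"dz":0.33,"turn":0},{"dx":-1.9,"dy":0,"dz":0.57,"turn":0},{"dx":-1.82,"dy":0,"dz":0.8,"turn":0},{"dx":-1.71,"dy":0,"dz":1.01,"turn":0}]' 1.0 30
python3 -c "
from h import *
tf(100-163*.5454,0,73+163*.838-19)"
```

```text
t: 36.52
ee_pos: [0.4837, -0.1784, 0.1943]
eef_rot: [179.8, -0.5, 9.0]
ft_force: [3.2, 5.1, 13.5]
grip_width: 0.229
finger_force: 39.8
t 36.52 p [ 483.7 -178.4  194.3] yaw 8.98 F [ 3.2  5.1 13.5] grip 19.5229245691881 39.782928228378296
go dx 0.23 dy -0.33 dz 0.37
```

```bash
python3 -m creep '[{"dx":-1.57,"dy":0,"dz":1.21,"turn":0},{"dx":-1.41,"dy":0,"dz":1.39,"turn":0},{"dx":-1.23,"dy":-0.1,"dz":1.56,"turn":0},{"dx":-1.04,"dy":-0.1,"dz":1.69,"turn":0},{"dx":-0.82,"dy":0,"dz":1.81,"turn":0},{"dx":-0.6,"dy":0,"dz":1.89,"turn":0},{"dx":0,"dy":0,"dz":0,"turn":0},{"dx":0,"dy":0,"dz":0,"turn":0}]' 1.0 30
cat >> h.py <<'E'
def arm():
    s=snap("scene");Q=fix(cloud(s));H=hsv(s);h,sa=H[...,0].astype(int),H[...,1]
    m=((h<6)|(h>174))&(sa>120)&(abs(Q[...,1])<25)&(Q[...,0]>-60)&(Q[...,0]<75)&(Q[...,2]>55)&(Q[...,2]<150)
    q=Q[m]; 
    for x in(-40,-20,0,20,40,60):
        k=abs(q[:,0]-x)<8
        if k.sum()>3: print(x,k.sum(),"z",np.percentile(q[k][:,2],[10,50,90]).round(1))
    m=(Q[...,2]>41)&(Q[...,2]<52)&(abs(Q[...,0])<30)&(abs(Q[...,1])<85)&(abs(Q[...,1])>20)&(sa<40);print("bar",cv2.minAreaRect(Q[m][:,:2].astype(np.float32)))
    return s
E
python3 -c "
from h import *
tf(-58,0,93.4); arm()"
```

```text
t: 37.52
ee_pos: [0.4159, -0.1887, 0.0959]
eef_rot: [179.8, 0.0, 8.9]
ft_force: [-6.0, -9.2, -4.6]
grip_width: 0.23
finger_force: 45.0
t 37.52 p [ 415.9 -188.7   95.9] yaw 8.94 F [-6.  -9.2 -4.6] grip 19.652551948994805 45.031015276908875
go dx 0.18 dy -0.30 dz 0.25
-40 25 z [119.  125.2 128.5]
-20 37 z [113.7 119.3 124.2]
0 15 z [103.  108.2 115.3]
20 34 z [ 96.3 105.8 108.9]
40 37 z [ 93.8  99.1 103.7]
60 41 z [86.9 92.1 96.4]
bar ((1.3844146728515625, 0.29454803466796875), (140.9957275390625, 25.754491806030273), 89.21528625488281)
```

The pinch slipped a little, leaving the arm about 18° above level. For the final press I'll let go and push from above with closed fingers, which gives a definite contact.

```bash
python3 -m creep '[{"dx":0,"dy":0,"dz":0,"turn":0},{"dx":0,"dy":0,"dz":0,"turn":0},{"dx":0,"dy":0,"dz":-2,"turn":0},{"dx":0,"dy":-0.25,"dz":-3,"turn":0},{"dx":0,"dy":0,"dz":-1,"turn":0},{"dx":0,"dy":0,"dz":0,"turn":0}]' 4.5 20
python3 -m creep '[{"dx":0,"dy":0,"dz":0,"turn":0},{"dx":0,"dy":0,"dz":0,"turn":0},{"dx":0,"dy":0,"dz":0,"turn":0},{"dx":0,"dy":0,"dz":0,"turn":0}]' 0 20
python3 -c "
from h import *
tf(-60,0,135); arm()
s=snap('wrist');Q=fix(cloud(s));m=(abs(Q[...,1])<8)&(Q[...,2]>55)&(Q[...,2]<145)
for x in range(-75,60,15):
    k=m&(abs(Q[...,0]-x)<4)
    if k.sum()>3: print(x,np.percentile(Q[k][:,2],[10,50,90]).round(1))"
```

```text
t: 38.33
ee_pos: [0.4158, -0.1846, 0.1555]
eef_rot: [180.0, -0.0, 8.9]
ft_force: [0.1, -0.2, 0.3]
grip_width: 0.529
finger_force: 0.0
t: 38.83
ee_pos: [0.4156, -0.1845, 0.1552]
eef_rot: [-180.0, 0.0, 8.9]
ft_force: [0.0, 0.4, 0.5]
grip_width: -0.003
finger_force: 0.0
t 38.83 p [ 415.6 -184.5  155.2] yaw 8.94 F [0.  0.4 0.5] grip -0.26173332069172434 0.0
go dx -0.06 dy 0.12 dz 2.02
-40 25 z [117.9 125.5 128.6]
-20 36 z [114.4 119.3 123.3]
0 15 z [103.4 107.2 117.8]
20 34 z [ 99.8 104.6 110.1]
40 36 z [ 94.7  99.9 103.4]
60 40 z [84.2 92.7 95.8]
bar ((0.6484012603759766, -0.8258285522460938), (144.41664123535156, 26.857378005981445), 88.56829071044922)
-60 [133.5 134.6 135.6]
-45 [128.3 129.9 131.4]
-30 [122.5 123.9 125.3]
-15 [117.3 118.8 120.1]
0 [121.7 126.1 127.8]
15 [107.8 122.7 124.3]
30 [102.2 103.6 105. ]
45 [ 97.3  98.5 100. ]
```

```bash
python3 -m creep '[{"dx":0,"dy":0.1,"dz":1.5,"turn":0},{"dx":0,"dy":0,"dz":0.8,"turn":0},{"dx":0,"dy":0,"dz":0.8,"turn":0},{"dx":0,"dy":0,"dz":0.8,"turn":0},{"dx":0,"dy":0,"dz":0.7,"turn":0},{"dx":0,"dy":0,"dz":0.5,"turn":0},{"dx":0,"dy":0,"dz":0,"turn":0},{"dx":0,"dy":0,"dz":0,"turn":0}]'
python3 -m creep '[{"dx":0,"dy":0,"dz":0.2,"turn":0},{"dx":0,"dy":0,"dz":0,"turn":0}]'
python3 -m creep '[{"dx":0,"dy":0,"dz":0.2,"turn":0},{"dx":0,"dy":0,"dz":0,"turn":0}]'
```

```text
t: 39.92
ee_pos: [0.4159, -0.1855, 0.1044]
eef_rot: [-180.0, -0.0, 8.9]
ft_force: [0.7, 0.2, 0.3]
grip_width: 0.0
finger_force: 0.1
t: 40.17
ee_pos: [0.4157, -0.1856, 0.1026]
eef_rot: [180.0, 0.0, 9.0]
ft_force: [-1.2, -0.0, 4.5]
grip_width: 0.001
finger_force: 2.4
t: 40.42
ee_pos: [0.4154, -0.1856, 0.1007]
eef_rot: [180.0, 0.1, 9.0]
ft_force: [-4.7, -0.5, 7.0]
grip_width: 0.001
finger_force: 3.2
```

```bash
for i in 1 ; do python3 -m creep '[{"dx":0,"dy":0,"dz":0.2,"turn":0},{"dx":0,"dy":0,"dz":0,"turn":0}]' | sed -n 2,4p; done
python3 -m creep '[{"dx":0,"dy":0,"dz":0.2,"turn":0},{"dx":0,"dy":0,"dz":0,"turn":0}]' | sed -n 2,4p
python3 -m creep '[{"dx":0,"dy":0,"dz":0.2,"turn":0},{"dx":0,"dy":0,"dz":0,"turn":0}]' | sed -n 2,4p
python3 -m creep '[{"dx":0,"dy":0,"dz":0.2,"turn":0},{"dx":0,"dy":0,"dz":0,"turn":0}]' | sed -n 2,4p
python3 - <<'E'
from h import *
s=snap('wrist');Q=fix(cloud(s));m=(abs(Q[...,1])<8)&(Q[...,2]>55)&(Q[...,2]<145)
for x in range(-75,70,15):
    k=m&(abs(Q[...,0]-x)<4)
    if k.sum()>3: print(x,np.percentile(Q[k][:,2],[10,50,90]).round(1))
E
```

```text
ee_pos: [0.4153, -0.1856, 0.0987]
eef_rot: [180.0, 0.1, 9.0]
ft_force: [-4.2, -0.8, 7.3]
ee_pos: [0.4153, -0.1856, 0.0968]
eef_rot: [180.0, 0.1, 9.0]
ft_force: [-4.5, -0.1, 7.5]
ee_pos: [0.4152, -0.1856, 0.0948]
eef_rot: [180.0, 0.1, 9.0]
ft_force: [-5.8, -0.6, 8.5]
ee_pos: [0.4152, -0.1857, 0.0928]
eef_rot: [180.0, 0.1, 9.0]
ft_force: [-5.5, -1.2, 8.7]
-75 [135.7 140.4 143.9]
-60 [130.4 139.4 142.1]
-45 [ 90.5 122.3 142. ]
-30 [88.8 89.7 90.6]
-15 [87.9 89.  99.2]
0 [100.1 101.2 102.1]
15 [85.5 86.4 87.4]
30 [84.4 85.5 86.4]
45 [83.4 84.4 85.3]
60 [82.5 83.5 84.3]
```

Contact force rose around a tip height of 95 mm. I'll press about 5 mm further, which suits a foot hang anywhere from 36 to 40 mm.

```bash
python3 -m creep '[{"dx":0,"dy":0,"dz":0.2,"turn":0},{"dx":0,"dy":0,"dz":0,"turn":0}]' | sed -n 2,4p
python3 -m creep '[{"dx":0,"dy":0,"dz":0.15,"turn":0},{"dx":0,"dy":0,"dz":0,"turn":0}]' | sed -n 2,4p
python3 -m creep '[{"dx":0,"dy":0,"dz":0.15,"turn":0},{"dx":0,"dy":0,"dz":0,"turn":0}]' | sed -n 2,4p
```

```text
ee_pos: [0.415, -0.1856, 0.0908]
eef_rot: [180.0, 0.1, 9.0]
ft_force: [-7.0, -1.9, 9.4]
ee_pos: [0.415, -0.1857, 0.0894]
eef_rot: [180.0, 0.1, 9.0]
ft_force: [-6.7, -0.6, 10.4]
ee_pos: [0.4149, -0.1857, 0.0879]
eef_rot: [180.0, 0.1, 9.0]
ft_force: [-7.9, -1.1, 10.5]
```

```bash
python3 -m creep '[{"dx":0,"dy":0,"dz":0.15,"turn":0},{"dx":0,"dy":0,"dz":0,"turn":0},{"dx":0,"dy":0,"dz":0,"turn":0}]' | sed -n 2,4p
python3 -m creep '[{"dx":0,"dy":0,"dz":-0.5,"turn":0},{"dx":0,"dy":0,"dz":-2,"turn":0},{"dx":0,"dy":0,"dz":-5,"turn":0},{"dx":-3,"dy":0,"dz":-5,"turn":0},{"dx":-3,"dy":0,"dz":-3,"turn":0},{"dx":0,"dy":0,"dz":0,"turn":0},{"dx":0,"dy":0,"dz":0,"turn":0},{"dx":0,"dy":0,"dz":0,"turn":0}]'
python3 - <<'E'
from h import *
s=snap('wrist');Q=fix(cloud(s));m=(abs(Q[...,1])<8)&(Q[...,2]>55)&(Q[...,2]<145)
for x in range(-75,70,15):
    k=m&(abs(Q[...,0]-x)<4)
    if k.sum()>3: print(x,np.percentile(Q[k][:,2],[10,50,90]).round(1))
m=(Q[...,2]>42)&(Q[...,2]<51)&(abs(Q[...,0])<30)&(abs(Q[...,1])<85);print("bar",cv2.minAreaRect(Q[m][:,:2].astype(np.float32)))
a=s["color"][...,::-1];b=snap("scene")["color"][80:240,150:350,::-1]
cv2.imwrite("pics/end.png",np.hstack([a[:300,100:450],cv2.resize(b,(375,300))]))
E
```

```text
ee_pos: [0.4149, -0.1857, 0.0864]
eef_rot: [180.0, 0.1, 9.0]
ft_force: [-7.8, -1.9, 10.8]
t: 43.6
ee_pos: [0.3568, -0.1945, 0.2398]
eef_rot: [-179.9, 0.1, 9.0]
ft_force: [0.8, -0.6, -1.0]
grip_width: -0.004
finger_force: 0.0
-75 [86.2 87.4 88.4]
-60 [86.  86.9 87.8]
-45 [84.6 85.4 86.5]
-30 [84.  84.9 85.8]
-15 [83.7 85.1 95.5]
0 [96.4 97.6 98.5]
15 [82.5 83.4 84.4]
30 [82.  82.9 84. ]
45 [81.1 82.6 83.6]
bar ((-0.055194854736328125, -0.05596160888671875), (139.9602508544922, 24.4256534576416), 89.87474822998047)
```

View pics/end.png

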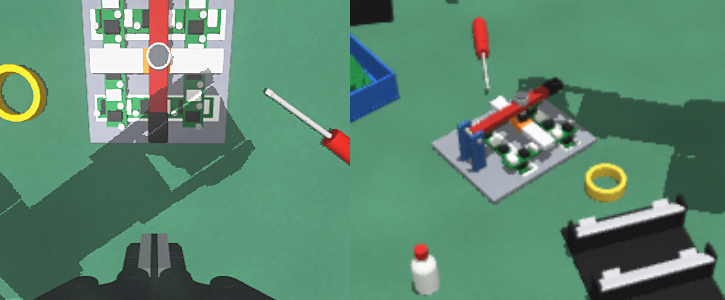

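The arm stayed where it was pressed, at about 2° above level, with its foot on the bar. In the left panel the bar is centred at (158,60). The fingers are clear and the bystanders haven't moved.

```bash
python3 -c "
from rig import close_job
print(close_job())"
```

```text
the job is handed in; nothing more can be done
None
```

I handed the job in at about 44 s of the 72 s limit: both strips and the bar are stacked, and the hold-down is pressed on the bar at an estimated 6 N, but the hand-in call returned no verdict.

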